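# Fit the reaming cone to the citrus press and hold it down

### The arm

A 6-joint arm with a two-finger parallel gripper is mounted at the origin on a cart in front of the work surface, level with it; the furniture and walls round the work are solid. World frame = base frame: x ahead of the robot, y to its left, z up, the work surface at z = 0. Lengths are in m, angles in rad, forces in N, time in s.
With the tool pointing down it reaches from about 0.325 to 0.9 m from the base axis. Payload 6.1 kg.
Tool frame: the origin (TCP) lies midway between the tips of the shut fingers; the grasp point (between the pads) lies 19 mm behind it; z points along the fingers, y is the direction in which the jaws open and shut (so a half turn about z gives the same grasp; the last joint's range is limited). The gripper opens to 85 mm and grips with 20 to 120 N. Pads are 22 mm wide; open, the fingers measure 114 mm over their backs; the gripper's body (76 mm by 85 mm) begins 54 mm behind the grasp point. The pads swing forward as they close: fully open they stand 13 mm farther back than shut.
Start: joints at [-1.28, 0.22, 1.526, -0, 1.395, -0.126], TCP at [0.253, -0.571, 0.231] pointing down, gripper open.
Joint ranges: [-2.98, 2.98], [-0.91, 2.08], [0.09, 2.57], [-1.24, 4.39], [0.2, 2.65], [-2.68, 2.68]. Speed limits (rad/s): [2.57, 2.57, 3.01, 3.14, 3.14, 3.14].

### API

Orientations are given as a rotation vector (axis times angle).
In Python, from plant import * gives the robot as it stands.
- The arm moves only by the shell command python3 -m creep 'ROWS' [FORCE]. ROWS is JSON, a list of rows, each a list of 3 entries, a list of its own where there are three numbers: the closure, from 0 (fully open) to 1 (shut), then the shift along the tool's x, y, z in cm, then the turn about the tool's z in degrees. In form: [[gripper, [tx, ty, tz], roll], ...]. A call has 1 to 12 rows; each row is the pose to reach, as a shift and turn from the pose measured when the call began, along the tool's axes at that moment; what a row does not reach only later rows make up. A row lasts 1/12 s, in which the tool goes at most 41.7 mm and 7.16 degrees, less where a joint would pass 70% of its speed; a pose out of reach is approached as far as the arm can. A call with a gripper value outside its range is refused whole. The fingers move at their own pace and stop on an object; FORCE is the grip in N (left out, the last holds). Time passes only in rows, so rows that repeat a pose let the fingers close. It gives the time, the measured TCP pose, the force and the opening at its end, in the units of the state.
- get_obs(): the state, without advancing time (a new reading comes with each control period).
- read_camera(name): name is "scene" or "top"; returns (picture, depth): 400x640x3 uint8, red, green, blue; 400x640 float32, m along the optical axis (not along the pixel's ray), 0 where there is no reading.
- camera_info(name): a dict with "camera_matrix" (3x3 intrinsics, pixels), "pose" (4x4, takes a point from camera to world coordinates). Camera axes: x right, y down, z forward; pixel columns grow to the right and rows downward; lengths in m; the calibration is good to about 2 mm. A picture is of the moment at which its call begins. camera_info takes no time and is no camera call.
- finish_job(): hands the job in, once; it reports no verdict.
The state is a dict: "time_s": time; "q": joint angles; "joint_vel": joint speeds; "joint_torque": joint torques, N m; "tool_pos": TCP position; "eef_rot": TCP orientation; "force": force on the tool from outside, world axes, zero at the start; "moment": the same for the moment, N m; "gripper_width": finger opening in m.
Only numpy, scipy, OpenCV 4.12 (cv2) and the standard library are available. Lean on these libraries where they do the work, as an engineer would, in place of code of your own. Each camera call takes 0.05 s, during which the arm holds its last target.

### The job

Get the citrus press ready and try its press-to-run shaft (it is unplugged): tip the clear dust cover up by its green tab, lift it off and stand it right way up on the worktop or the chopping board, clear of the press. Then set the orange reaming cone on the drive shaft, turn it until the splines mesh, slide it fully home without forcing it, and keep pressing so that the sprung shaft stays down against its stop. Finish like that, with the gripper still holding the cone and pressing it down; leave everything else where it stands.

Things in the scene. Friction and masses are not known exactly. Their poses are not given: they have to be found in the camera images.
- press: electric citrus press, fixed: steel base 138 mm wide, black juice collector whose rim is 132 mm across (124 inside), 122 mm above the worktop. Origin: centre of the underside, z up, front = -x: a spout reaches 96 mm from the axis there, 111 mm high. Inside, a grey strainer 100 mm high, with the drive shaft upright on the axis. At the back (+x) of the rim a catch, up to 133 mm high.
- press_catch (a point): middle of the catch's opening at the back of the press's rim, 69.5 mm from the axis, 127 mm high. Its bar (underside 129 mm high) keeps the cover's tongue from rising. Tip the cover's front up about the back of the rim by some 0.3 rad, then draw it 30 mm forward and up: the tongue comes out.
- cover: loose clear dust cover, 90 g, a low dome 131 mm across, 33 mm high, on the press's rim at the start. Origin: centre of the underside of its foot ring (117 mm across, 6 mm deep, inside the rim: 116 mm above the worktop at the start); off the press it stands on this ring. Axes as the press's. Front (-x): green tab; back: tongue. It tips about a point 66 mm behind the axis, 6 mm above the origin.
- cover_tab (a point): grip point on the cover's green tab, an upright fin 10 mm thick (along the cover's y), 22 mm long (along x) and 32 mm tall; the point lies on its middle plane, 82 mm in front of the cover's axis, 34 mm above the cover's origin, 4 mm below the fin's top. 24 mm below this point is the flat arm, 18 mm wide. Pinch it from above, closing along the cover's y.
- cover_tongue (a point): end of the cover's tongue, 72 mm behind the cover's axis; 16 mm wide, 3 mm thick, reaching 75 mm from the axis.
- cone: orange ribbed reaming cone, 70 g, 59 mm tall, upright on its skirt (56 mm wide, 4 mm high). Origin: centre of the underside, z up. Grip its body, 39 mm across, 26 to 41 mm above the origin, at any yaw. Underneath, a cross-shaped socket 26 mm deep: slots 8 mm wide along its own x and y, marked by four dark dots on the skirt. It fits every quarter turn, with about 0.1 rad of play.
- shaft_seat (a point): shoulder of the drive shaft on which the cone's underside rests when home; on the press's axis, first 114 mm above the worktop. Above it, crossed splines along this point's x and y: 6 mm thick, 20 mm over their ends, 14 mm tall; and a round pin 9.6 mm thick with a ball end, 24 mm tall. The pin enters the socket at any yaw; unmeshed, the cone rests on the splines, 14 mm above home.
- drive (a joint): turn of the drive shaft about the vertical (rad, counted from the press's front-back line, counterclockwise from above); it is geared and resists with 0.15 N m.
- shaft (a joint): downward travel of the sprung drive shaft (m): 0 is up, 0.006 is its stop. The spring takes 3.2 N to start and 8 N at the stop.
- glass: water glass, 81 mm wide, 93 mm tall, standing under the spout, its middle 118 mm in front of the press's axis. Origin: centre of the underside. Bystander.
- lemon: lemon, 71 x 53 x 51 mm, loose on a pale chopping board (fixed, 12 mm thick) that covers the left of the worktop; the board's right edge lies at least 0.48 m to the left of the robot's middle. Bystander.
- lime: lime, 53 x 46 x 48 mm, loose on the board. Bystander.
- honey: jar with a yellow lid, 64 mm wide, 100 mm tall, at the back of the free surface; behind it, fixed: a pepper mill, a wooden book stand (left) and a black toaster 190 mm high, its front 0.77 m ahead of the robot. Fixed too: a mug 90 mm tall in front of the sink. Bystander.
- salt: salt shaker, glass with a grey top, 44 mm wide, 90 mm tall, near the jar. Bystander.
There are look-alikes about, which are no part of the job. Several things have the shape of the cone; the one meant has the colours described above.

How it is judged:
On the way, in this order (a step that is already met when the one before it is completed fails the run):
1. the cover is tipped up at its tab, its tongue still at the catch (angle between cover's own z axis and vertical above 0.08 rad and distance between cover_tongue and press_catch below 0.05 m and z of cover_tab in the frame of press_catch above 0.03 m), for 0.05 s.
2. the cover stands right way up on the worktop or the board, clear of the press, let go (height (world z) of cover between -0.005 and 0.018 m and angle between cover's own z axis and vertical below 0.1 rad and horizontal distance between cover and press above 0.13 m and contact force between the fingers and cover below 0.5 N and linear speed of cover below 0.02 m/s), for 0.2 s.
3. the cone is meshed with the splines and fully home on the shaft's seat (z of cone in the frame of shaft_seat between -0.003 and 0.0025 m and horizontal distance between cone and shaft_seat below 0.004 m and angle between cone's own z axis and vertical below 0.08 rad), for 0.1 s.
At the end, for the whole second after the job is handed in: cone home on the seat (within 2.5 mm, 4 mm of the axis, upright to 0.08 rad), gripped and pressing so that the shaft is 5 mm down or more of its 6 mm; cover level (0.1 rad) on worktop or board, over 130 mm from the press's axis, let go (all of step 2 and all of step 3 and value of joint shaft above 0.005 m and contact force between the fingers and cone above 2 N and contact force between cone and press above 3 N); the arm keeps its last pose, push and grip.
It fails at once if the cone is forced onto the press (over 50 N) (contact force between cone and press above 50 N).
It fails at once if a bystander is shifted by more than 40 mm (distance of any of glass, lemon, lime, honey, salt from where it was at the start of the episode above 0.04 m).
It fails at once if the glass is tipped (angle between glass's own z axis and vertical above 0.35 rad).
It also fails if it takes over 58 s, if anything falls off the work surface, if the arm or the gripper's body presses on something with over 40 N, if the wrist force passes 120 N, or if a joint passes its speed limit or range.

## Working session

There is one attempt and no reset: what is moved stays moved. The work goes in short steps, Python scripts to look and compute and a shell command to move; the robot and the scene stay as the last step left them, time stands still between calls to the robot, and variables do not carry over. Pictures are saved under pics/ and viewed, and the job is handed in when it is done.

```bash
ls; mkdir -p pics
python3 - <<'E'
from plant import *
import cv2,numpy as np
o=get_obs();print({k:np.round(v,3) for k,v in o.items()})
for n in("scene","top"):
    p,d=read_camera(n);i=camera_info(n);print(n,i["camera_matrix"],np.round(i["pose"],4))
    cv2.imwrite(f"pics/{n}0.png",p[:,:,::-1]);np.savez(f"{n}0.npz",p=p,d=d,K=i["camera_matrix"],T=i["pose"])
E
```

```text
pics
{'time_s': np.float64(0.0), 'q': array([-1.28 ,  0.221,  1.528, -0.   ,  1.395, -0.126]), 'joint_vel': array([ 0.001, -0.001, -0.001, -0.001,  0.001,  0.   ]), 'joint_torque': array([ 1.0000e-03, -4.9691e+01, -3.8939e+01,  0.0000e+00,  1.1000e-02,
        0.0000e+00]), 'tool_pos': array([ 0.253, -0.571,  0.23 ]), 'eef_rot': array([-3.072, -0.65 ,  0.   ]), 'force': array([-0.819, -0.03 ,  0.088]), 'moment': array([ 0.007, -0.034, -0.011]), 'gripper_width': np.float64(0.086)}
scene [[422.32930982   0.         320.7668702 ]
 [  0.         422.32930982 201.91286762]
 [  0.           0.           1.        ]] [[-0.8206 -0.3335  0.4642  0.1642]
 [-0.5714  0.4973 -0.6528  0.9216]
 [-0.0131 -0.8009 -0.5986  0.6818]
 [ 0.      0.      0.      1.    ]]
top [[413.95818936   0.         321.86621207]
 [  0.         413.95818936 196.3966521 ]
 [  0.           0.           1.        ]] [[ 0.1635 -0.9574  0.2381  0.4033]
 [-0.9865 -0.16    0.0341  0.3112]
 [ 0.0054 -0.2405 -0.9706  0.9434]
 [ 0.      0.      0.      1.    ]]
```

View pics/scene0.png

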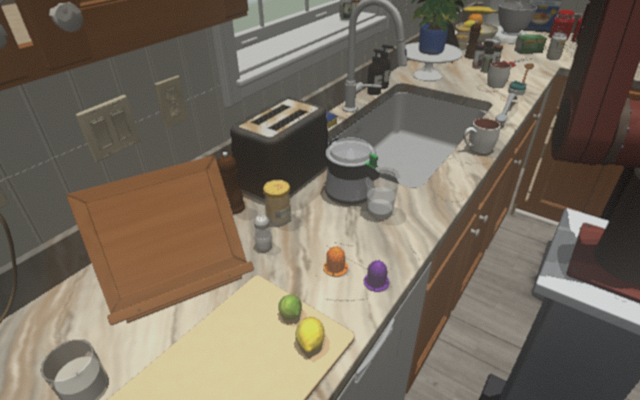

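View pics/top0.png

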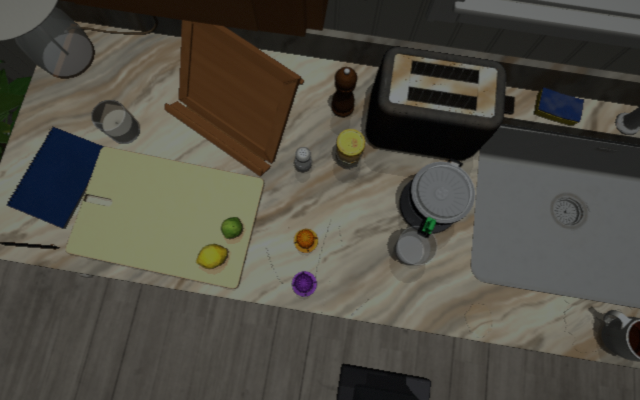

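The top view shows the press and cover at about (441,193), the green tab at (428,226) and the glass at (411,247). There are two cone shapes: orange at (306,240) and purple at (304,284). The orange one fits the description. I'll enlarge to confirm and measure.

```bash
cat > h.py <<'E'
import numpy as np,cv2
def load(f):
    z=np.load(f);return z["p"],z["d"],z["K"],z["T"]
def pts(d,K,T):
    v,u=np.indices(d.shape);X=np.stack([(u-K[0,2])/K[0,0]*d,(v-K[1,2])/K[1,1]*d,d],-1)
    W=X@T[:3,:3].T+T[:3,3];W[d<=0]=np.nan;return W
def proj(P,K,T):
    P=np.atleast_2d(P);X=(P-T[:3,3])@T[:3,:3];return X[:,:2]/X[:,2:]*[K[0,0],K[1,1]]+[K[0,2],K[1,2]]
def snap(n,tag):
    from plant import read_camera,camera_info
    p,d=read_camera(n);i=camera_info(n);np.savez(f"{tag}.npz",p=p,d=d,K=i["camera_matrix"],T=i["pose"]);return p,d,i["camera_matrix"],i["pose"]
def crop(p,c,r,f,name):
    x,y=c;a=p[max(0,y-r):y+r,max(0,x-r):x+r,::-1];cv2.imwrite(f"pics/{name}.png",cv2.resize(a,None,fx=f,fy=f,interpolation=cv2.INTER_CUBIC))
E
python3 - <<'E'
from h import *
p,d,K,T=load("top0.npz");W=pts(d,K,T);hsv=cv2.cvtColor(p,cv2.COLOR_RGB2HSV)
a=[]
for c,r in(((440,205),65),((306,262),65)):
    x,y=c;a.append(cv2.resize(p[y-r:y+r,x-r:x+r,::-1],(400,400),interpolation=cv2.INTER_CUBIC))
cv2.imwrite("pics/c0.png",np.hstack(a))
p2,d2,K2,T2=load("scene0.npz")
a=[]
for c,r in(((355,180),50),((345,265),50)):
    x,y=c;a.append(cv2.resize(p2[y-r:y+r,x-r:x+r,::-1],(400,400),interpolation=cv2.INTER_CUBIC))
cv2.imwrite("pics/c1.png",np.hstack(a))
for nm,(p,d,K,T) in dict(top=load("top0.npz"),scene=load("scene0.npz")).items():
    W=pts(d,K,T);hsv=cv2.cvtColor(p,cv2.COLOR_RGB2HSV)
    for c,lo,hi in(("green",(50,120,40),(80,255,255)),("orange",(3,160,80),(16,255,255)),("purple",(125,80,40),(150,255,255))):
        m=cv2.inRange(hsv,lo,hi)
        k,l,s,ce=cv2.connectedComponentsWithStats(m)
        for i in range(1,k):
            if s[i,4]>25:
                w=W[l==i];w=w[~np.isnan(w[:,0])]
                if len(w):print(nm,c,ce[i].round(),s[i,4],np.median(w,0).round(3),w.min(0).round(3),w.max(0).round(3))
E
```

```text
top green [19. 88.] 45 [ 0.875  1.338 -0.228] [ 0.857  1.325 -0.238] [ 0.905  1.348 -0.22 ]
top green [429. 224.] 132 [0.579 0.122 0.134] [0.565 0.09  0.028] [0.597 0.132 0.156]
top orange [286.  70.] 73 [0.815 0.444 0.227] [0.802 0.421 0.223] [0.833 0.472 0.23 ]
top orange [229. 125.] 93 [0.758 0.586 0.039] [0.715 0.494 0.034] [0.811 0.695 0.043]
top orange [218. 135.] 820 [0.737 0.612 0.026] [0.662 0.48  0.007] [0.806 0.738 0.054]
top orange [305. 238.] 158 [0.523 0.363 0.051] [0.508 0.346 0.04 ] [0.544 0.382 0.059]
top purple [304. 283.] 485 [0.429 0.349 0.043] [ 0.404  0.324 -0.003] [0.458 0.378 0.061]
scene orange [475.  16.] 51 [ 0.86  -1.485  0.124] [ 0.835 -1.517  0.107] [ 0.89  -1.459  0.136]
scene orange [335. 253.] 110 [0.521 0.369 0.054] [0.509 0.356 0.046] [0.537 0.378 0.061]
scene orange [341. 272.] 32 [0.505 0.371 0.005] [0.5   0.355 0.002] [0.514 0.384 0.008]
scene purple [378. 268.] 175 [0.425 0.356 0.053] [0.412 0.342 0.039] [0.442 0.368 0.061]
scene purple [377. 286.] 103 [0.415 0.364 0.005] [0.403 0.329 0.003] [0.452 0.377 0.02 ]
```

View pics/c0.png

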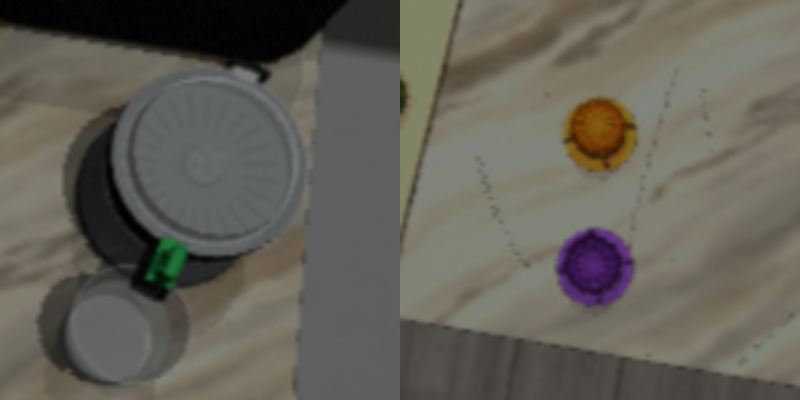

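View pics/c1.png

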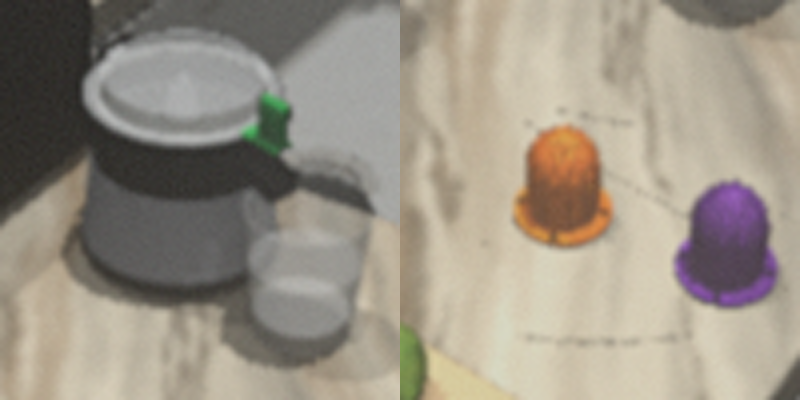

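Run:
```python
from h import *
from scipy.optimize import least_squares
for n in("top0","scene0"):
    p,d,K,T=load(n+".npz");W=pts(d,K,T);x,y,z=W[...,0],W[...,1],W[...,2]
    hsv=cv2.cvtColor(p,cv2.COLOR_RGB2HSV)
    m=(z>.11)&(z<.16)&(x>.5)&(x<.75)&(y>-.0)&(y<.25)
    print(n,m.sum(),np.histogram(z[m],bins=np.arange(.11,.161,.005)))
    g=cv2.inRange(hsv,(50,90,30),(85,255,255))>0
    f=g&(z>.140)&(z<.165)&m
    if f.any():
        w=W[f];print("fin",len(w),np.median(w,0),w.min(0),w.max(0))
    # fit disc outline of points z .118-.135 w/o green
    mm=m&~g&(z<.14)
    P=W[mm][:,:2]
    h=cv2.convexHull(P.astype(np.float32))[:,0]
    r=least_squares(lambda c:np.hypot(*(h-c[:2]).T)-c[2],[.65,.1,.066],loss="soft_l1",f_scale=.002).x
    print("hull circle",r)
    # whole press: cover dome circle fit by points z>.135
    P=W[m&~g&(z>.142)][:,:2];print("dome centroid",P.mean(0),len(P), P.min(0),P.max(0))
    # cone
    c=(z>.004)&(z<.07)&(np.hypot(x-.522,y-.367)<.045)
    for a,b in((.004,.015),(.03,.045),(.05,.065)):
        q=W[c&(z>a)&(z<b)];print("cone",a,b,len(q),np.median(q,0).round(4),(q.min(0)+q.max(0)).round(4)/2)
```

```text
top0 3376 (array([  34,   40,  358,  470,  174,  271,  468, 1281,  274,    6]), array([0.11 , 0.115, 0.12 , 0.125, 0.13 , 0.135, 0.14 , 0.145, 0.15 ,
       0.155, 0.16 ]))
fin 69 [0.57570025 0.1217227  0.15296241] [0.56546335 0.11381772 0.14055239] [0.58636293 0.12767793 0.15631606]
hull circle [0.65582224 0.09818295 0.06581011]
dome centroid [0.65301288 0.09956078] 1812 [0.56641853 0.04824492] [0.70573543 0.14890163]
cone 0.004 0.015 115 [0.5166 0.3584 0.0053] [0.5216 0.3673 0.0093]
cone 0.03 0.045 58 [0.5166 0.3621 0.0417] [0.5252  0.3652  0.03765]
cone 0.05 0.065 158 [0.5258 0.3648 0.0552] [0.52625 0.3655  0.05595]
scene0 1438 (array([ 80,  63,  91, 218, 125, 115, 161, 299, 275,  11]), array([0.11 , 0.115, 0.12 , 0.125, 0.13 , 0.135, 0.14 , 0.145, 0.15 ,
       0.155, 0.16 ]))
fin 20 [0.5735225  0.1202233  0.15400589] [0.56698892 0.11508535 0.14933971] [0.5834394  0.12515937 0.15687508]
hull circle [0.65230357 0.09129788 0.07112083]
dome centroid [0.64542331 0.10478079] 655 [0.56509621 0.04816183] [0.70671037 0.1456684 ]
cone 0.004 0.015 186 [0.5149 0.3747 0.006 ] [0.5252  0.36455 0.00945]
cone 0.03 0.045 104 [0.516  0.3752 0.0382] [0.5265  0.36415 0.03755]
cone 0.05 0.065 129 [0.5235 0.3662 0.0557] [0.52575 0.3618  0.0556 ]
```

The orange cone is confirmed: orange skirt with dark dots, upright at (306,240). Next I need a height map to find a place for the cover.

Run:
```python
from h import *
H=np.full((130,220),np.nan) # x .2-.85 (5mm) , y -.2..0.9
for n in("top0","scene0"):
    p,d,K,T=load(n+".npz");W=pts(d,K,T).reshape(-1,3);W=W[~np.isnan(W[:,0])]
    i=((W[:,0]-.2)/.005).astype(int);j=((W[:,1]+.2)/.005).astype(int)
    ok=(i>=0)&(i<130)&(j>=0)&(j<220)&(W[:,0]>.2)&(W[:,1]>-.2)
    for a,b,z in zip(i[ok],j[ok],W[ok,2]): H[a,b]=np.nanmax([H[a,b],z])
img=np.clip((H+.05)/.25*255,0,255);img[np.isnan(H)]=0
img=cv2.applyColorMap(img.astype(np.uint8),cv2.COLORMAP_JET);img[np.isnan(H)]=0
img=cv2.resize(img[::-1,::-1],None,fx=3.6,fy=3.6,interpolation=cv2.INTER_NEAREST)
for xx in np.arange(.2,.85,.1): cv2.putText(img,f"{xx:.1f}",(0,int((.85-xx)/.005*3.6)),0,.4,(255,255,255))
for yy in np.arange(-.2,.9,.1): cv2.putText(img,f"{yy:.1f}",(int((.9-yy)/.005*3.6)-10,460),0,.4,(255,255,255))
for xx in np.arange(.2,.85,.1): cv2.line(img,(0,int((.85-xx)*720)),(800,int((.85-xx)*720)),(90,90,90))
for yy in np.arange(-.2,.9,.1): cv2.line(img,(int((.9-yy)*720),0),(int((.9-yy)*720),470),(90,90,90))
cv2.imwrite("pics/map.png",img)
```

```text
(no output)
```

View pics/map.png

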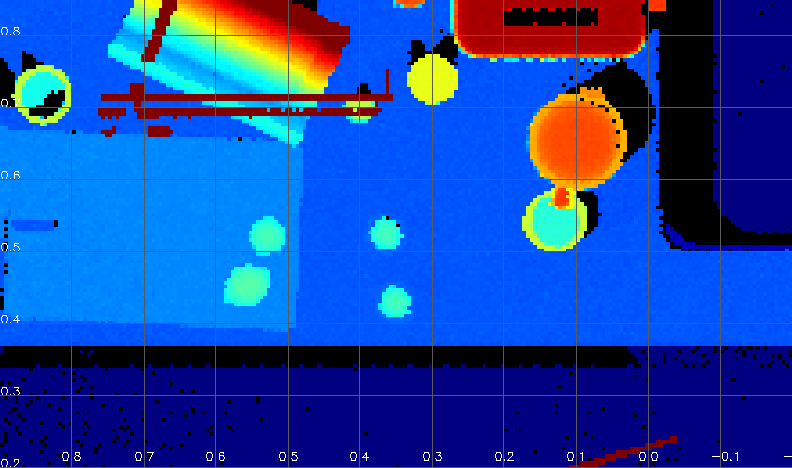

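```bash
cat > go.py <<'E'
import sys,numpy as np
from plant import get_obs
from scipy.spatial.transform import Rotation as R
# usage: go.py x y z yaw(tool x angle, optional)
o=get_obs();Rm=R.from_rotvec(o["eef_rot"]).as_matrix();p=o["tool_pos"]
yaw=np.arctan2(Rm[1,0],Rm[0,0])
print("t",round(float(o["time_s"]),2),"tcp",np.round(p,4),"yaw",round(yaw,4),"tilt",np.round(Rm[:,2],3),"F",np.round(o["force"],1),"w",round(float(o["gripper_width"]),4),"q",np.round(o["q"],2))
a=[float(x) for x in sys.argv[1:]]
if len(a)>=3: print("shift cm",np.round(100*Rm.T@(np.array(a[:3])-p),2))
if len(a)>3:
    r=-np.degrees((a[3]-yaw+np.pi)%(2*np.pi)-np.pi);print("roll",round(r,2),"or",round(r-np.sign(r)*180,2))
E
python3 go.py .576 .122 .22 -.286
python3 - <<'E'
from h import *
p,d,K,T=load("top0.npz");W=pts(d,K,T);hsv=cv2.cvtColor(p,cv2.COLOR_RGB2HSV)
g=cv2.inRange(hsv,(50,90,30),(85,255,255))>0
w=W[g&(W[...,2]>.149)];print(len(w),w.mean(0),w.min(0),w.max(0))
u,s,v=np.linalg.svd(w[:,:2]-w[:,:2].mean(0));print(v[0],s)
C=np.array([.6558,.0982]);e=w[:,:2].mean(0)-C;print(np.hypot(*e),np.arctan2(-e[1],-e[0]))
E
```

```text
t 0.1 tcp [ 0.2529 -0.571   0.2303] yaw 0.4168 tilt [-0.001  0.002 -1.   ] F [ 0.6 -0.5 -0.8] w 0.0858 q [-1.28  0.22  1.53 -0.    1.39 -0.13]
shift cm [ 57.6  -50.28   1.13]
roll 40.27 or -139.73
58 [0.57575264 0.12144805 0.15321701] [0.56596864 0.11381772 0.14921897] [0.58636293 0.12764738 0.15631606]
[-0.95600478  0.2933511 ] [0.04537268 0.02235659]
0.08335497478092313 -0.28265281578504275
```

```bash
python3 -m creep '[[0.5,[57.7,-50.3,1.1],-100],[0.5,[57.7,-50.3,1.1],-100],[0.5,[57.7,-50.3,1.1],-100],[0.5,[57.7,-50.3,1.1],-100],[0.5,[57.7,-50.3,1.1],-100],[0.5,[57.7,-50.3,1.1],-100],[0.5,[57.7,-50.3,1.1],-100],[0.5,[57.7,-50.3,1.1],-100],[0.5,[57.7,-50.3,1.1],-100],[0.5,[57.7,-50.3,1.1],-100],[0.5,[57.7,-50.3,1.1],-100],[0.5,[57.7,-50.3,1.1],-100]]' 40; python3 go.py .577 .1212 .20 -.284
```

```text
time_s: 1.1
tool_pos: [0.4646, -0.1163, 0.224]
eef_rot: [-1.798, -2.575, -0.002]
force: [1.1, -1.0, 0.0]
gripper_width: 0.0427
t 1.1 tcp [ 0.4646 -0.1163  0.224 ] yaw 1.9228 tilt [-0.     0.002 -1.   ] F [ 1.1 -1.   0. ] w 0.0427 q [-0.41 -0.13  1.9   0.    1.37 -0.76]
shift cm [18.42 18.74  2.43]
roll 126.44 or -53.56
```

```bash
python3 -m creep '[[0.5,[18.4,18.7,2.4],-53.6],[0.5,[18.4,18.7,2.4],-53.6],[0.5,[18.4,18.7,2.4],-53.6],[0.5,[18.4,18.7,2.4],-53.6],[0.5,[18.4,18.7,2.4],-53.6],[0.5,[18.4,18.7,2.4],-53.6],[0.5,[18.4,18.7,2.4],-53.6],[0.5,[18.4,18.7,2.4],-53.6],[0.5,[18.4,18.7,2.4],-53.6],[0.5,[18.4,18.7,2.4],-53.6]]'; python3 go.py .577 .1212 .134 2.8576
python3 - <<'E'
from h import *
p,d,K,T=snap("scene","s1"); crop(p,(365,165),60,6,"s1")
E
```

```text
time_s: 1.93
tool_pos: [0.5762, 0.121, 0.1996]
eef_rot: [-0.446, -3.108, -0.002]
force: [-0.5, 0.0, -0.6]
gripper_width: 0.0427
t 1.93 tcp [0.5762 0.121  0.1996] yaw 2.8566 tilt [-0.002  0.001 -1.   ] F [-0.5  0.  -0.6] w 0.0427 q [ 0.07  0.16  1.66  0.    1.33 -1.21]
shift cm [-0.08  0.03  6.56]
roll -0.06 or 179.94
```

View pics/s1.png

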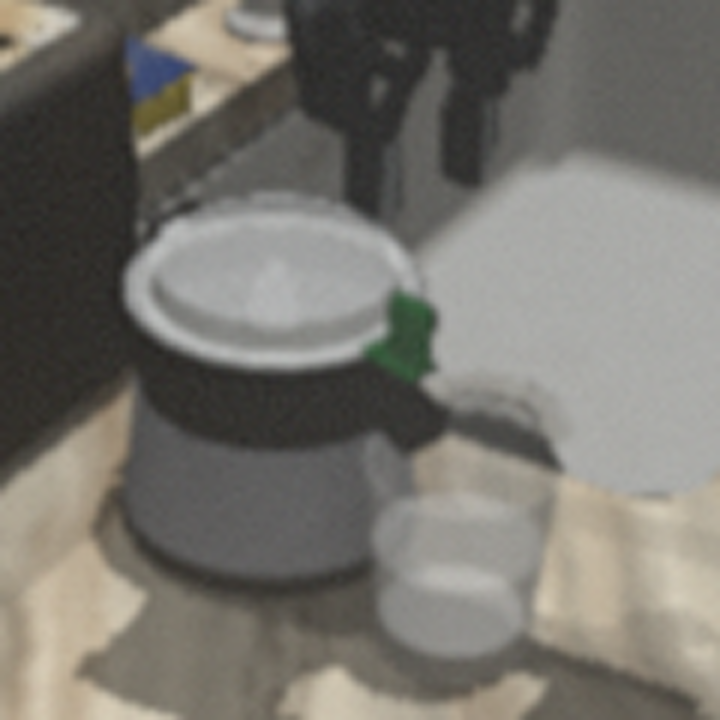

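The fingers are above the green fin, in line with it. Next: descend and pinch.

```bash
python3 -m creep '[[0.5,[0,0,3.5],0],[0.5,[0,0,6.5],0],[0.5,[0,0,6.5],0],[0.9,[0,0,6.5],0],[1,[0,0,6.5],0],[1,[0,0,6.5],0],[1,[0,0,6.5],0],[1,[0,0,6.5],0]]' 40; python3 go.py
```

```text
time_s: 2.65
tool_pos: [0.5778, 0.1205, 0.1374]
eef_rot: [0.448, 3.107, 0.003]
force: [0.3, -0.7, 5.1]
gripper_width: 0.0093
t 2.65 tcp [0.5778 0.1205 0.1374] yaw 2.8553 tilt [ 0.003  0.001 -1.   ] F [ 0.3 -0.7  5.1] w 0.0093 q [ 0.07  0.22  1.71  0.    1.21 -1.21]
```

```bash
python3 -m creep '[[1,[-0.1,0,-0.8],0],[1,[-0.3,0,-1.5],0],[1,[-0.6,0,-2.2],0],[1,[-0.85,0,-2.9],0],[1,[-1.15,0,-3.6],0],[1,[-1.5,0,-4.3],0],[1,[-1.5,0,-4.3],0],[1,[-1.5,0,-4.3],0]]'; python3 go.py
python3 - <<'E'
from h import *
p,d,K,T=snap("scene","s2"); crop(p,(365,165),60,6,"s2")
E
```

```text
time_s: 3.32
tool_pos: [0.593, 0.1159, 0.1812]
eef_rot: [0.448, 3.105, 0.003]
force: [-0.2, -0.7, -1.4]
gripper_width: 0.0086
t 3.32 tcp [0.593  0.1159 0.1812] yaw 2.8551 tilt [ 0.005  0.001 -1.   ] F [-0.2 -0.7 -1.4] w 0.0086 q [ 0.06  0.21  1.64  0.    1.29 -1.22]
```

View pics/s2.png

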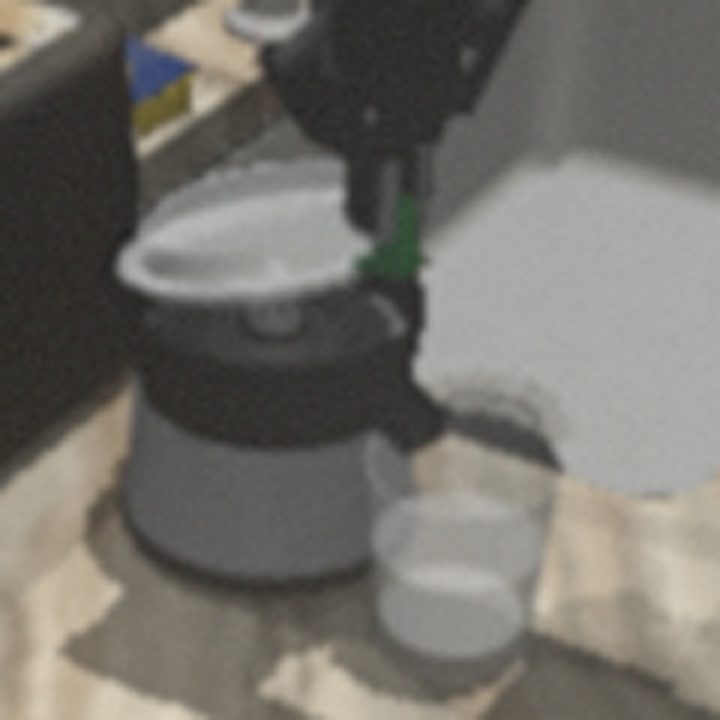

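The cover is tipped up about 0.3 rad with the tab in the jaws, and the back is still at the catch. Next: draw it forward and up.

```bash
python3 -m creep '[[1,[0.7,0,-0.2],0],[1,[1.4,0,-0.4],0],[1,[2.1,0,-0.7],0],[1,[2.8,0,-1.1],0],[1,[3.6,0,-1.7],0],[1,[4,0,-3],0],[1,[4,0,-5],0],[1,[4,0,-7],0],[1,[4,0,-9],0],[1,[4,0,-10],0],[1,[4,0,-10],0]]'; python3 go.py
python3 - <<'E'
from h import *
p,d,K,T=snap("scene","s3"); crop(p,(365,150),80,5,"s3")
p,d,K,T=snap("top","t3"); crop(p,(430,205),80,5,"t3")
E
```

```text
time_s: 4.28
tool_pos: [0.5555, 0.1275, 0.285]
eef_rot: [0.446, 3.098, 0.005]
force: [-0.4, 0.6, -1.4]
gripper_width: 0.009
t 4.28 tcp [0.5555 0.1275 0.285 ] yaw 2.8554 tilt [ 0.012  0.001 -1.   ] F [-0.4  0.6 -1.4] w 0.009 q [ 0.09  0.05  1.62  0.    1.47 -1.2 ]
```

View pics/s3.png

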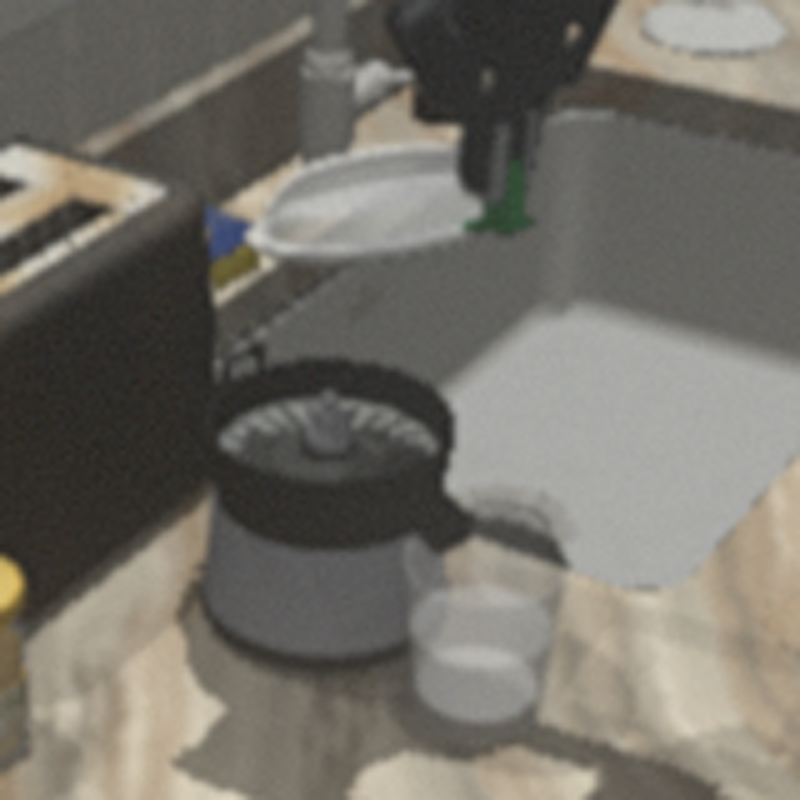

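View pics/t3.png

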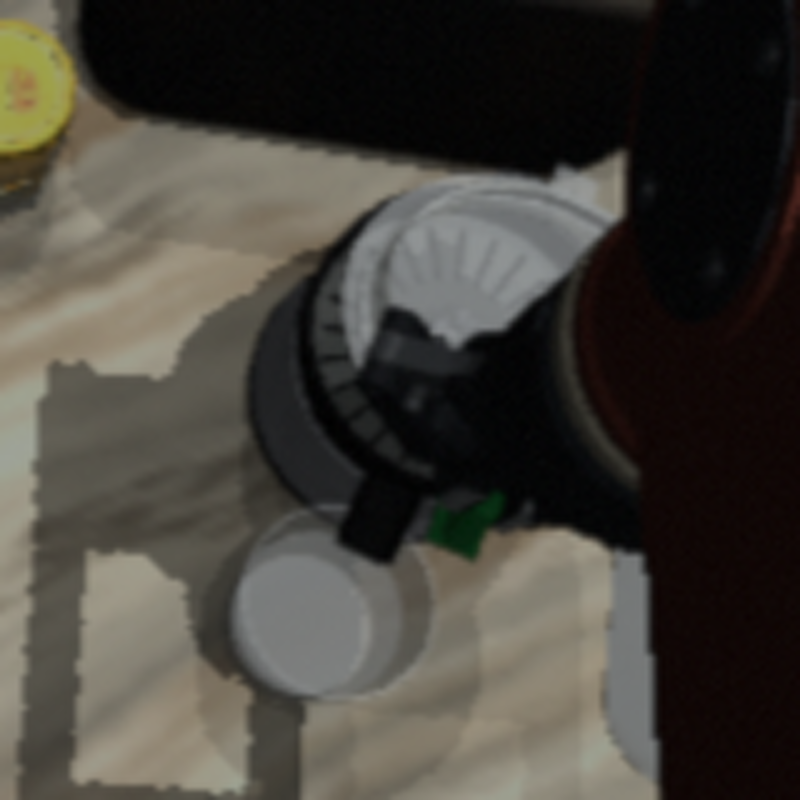

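The cover is clear of the press and held tilted by its tab. The right front worktop at about (0.455, 0.01) is free, so I'll carry it there.

```bash
python3 go.py .391 .030 .20
```

```text
t 4.38 tcp [0.5539 0.1272 0.2808] yaw 2.8552 tilt [ 0.005  0.001 -1.   ] F [ 0.1  0.5 -2.3] w 0.009 q [ 0.09  0.05  1.62  0.    1.46 -1.2 ]
shift cm [ 12.92 -13.95   7.99]
```

```bash
python3 -m creep '[[1,[2.5,-2.7,0],0],[1,[5,-5.4,0],0],[1,[7.5,-8.1,0],0],[1,[10,-10.8,2],0],[1,[12,-13,5],0],[1,[12.9,-13.95,8],0],[1,[12.9,-13.95,11],0],[1,[12.9,-13.95,14],0],[1,[12.9,-13.95,17],0],[1,[12.9,-13.95,19],0],[1,[12.9,-13.95,20.5],0],[1,[12.9,-13.95,20.5],0]]'; python3 go.py .378 .034 .022
python3 - <<'E'
from h import *
p,d,K,T=snap("scene","s4"); crop(p,(420,190),80,5,"s4")
E
```

```text
time_s: 5.38
tool_pos: [0.3873, 0.0305, 0.0702]
eef_rot: [-0.448, -3.105, -0.002]
force: [-0.5, 0.0, -0.9]
gripper_width: 0.0089
t 5.38 tcp [0.3873 0.0305 0.0702] yaw 2.855 tilt [-0.004  0.002 -1.   ] F [-0.5  0.  -0.9] w 0.0089 q [-0.13 -0.17  2.25  0.    1.07 -1.41]
shift cm [0.97 0.07 4.82]
```

View pics/s4.png

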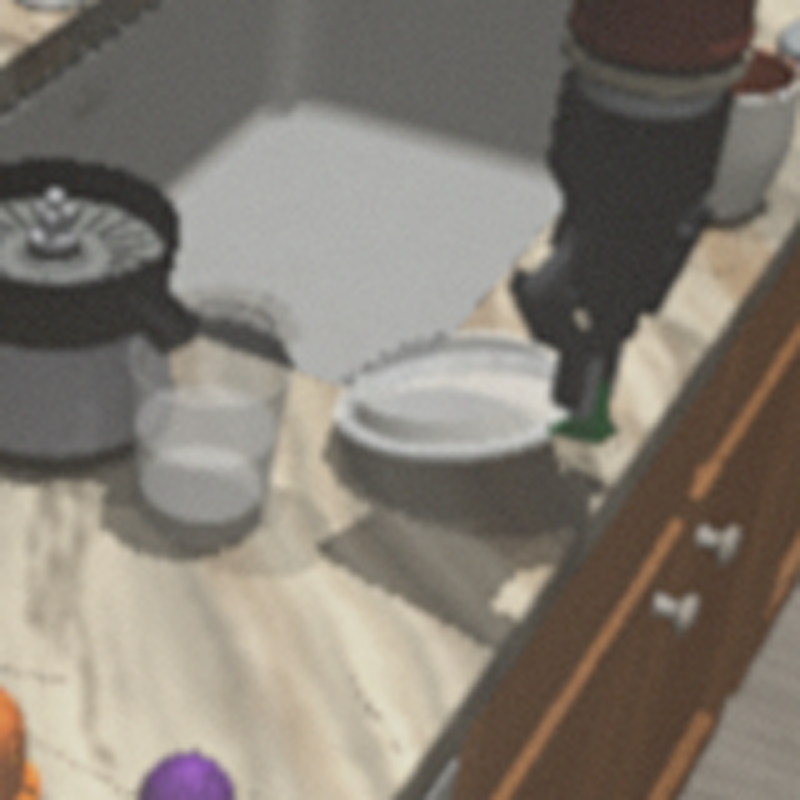

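It still holds the tilt, but the back right edge would be close to the sink corner. I'll shift about 2.5 cm left before setting it down.

```bash
python3 go.py .371 .058 .022
```

```text
t 5.43 tcp [0.3888 0.0304 0.0722] yaw 2.8552 tilt [-0.001  0.002 -1.   ] F [-0.9 -0.6 -1.4] w 0.0092 q [-0.13 -0.18  2.25  0.    1.07 -1.41]
shift cm [2.48 2.14 5.02]
```

```bash
python3 -m creep '[[1,[0.5,1,0],0],[1,[1,2.1,0.5],0],[1,[1.1,2.1,1.2],0],[1,[1.2,2.1,1.9],0],[1,[1.5,2.1,2.6],0],[1,[1.8,2.1,3.3],0],[1,[2.1,2.1,3.9],0],[1,[2.4,2.1,4.5],0],[1,[2.5,2.1,4.8],0],[1,[2.5,2.1,4.8],0],[1,[2.5,2.1,4.8],0]]'; python3 go.py
python3 - <<'E'
from h import *
p,d,K,T=snap("scene","s5"); crop(p,(420,200),80,5,"s5")
E
```

```text
time_s: 6.35
tool_pos: [0.3702, 0.0576, 0.024]
eef_rot: [-0.448, -3.107, -0.002]
force: [0.2, 0.2, 0.4]
gripper_width: 0.0088
t 6.35 tcp [0.3702 0.0576 0.024 ] yaw 2.8549 tilt [-0.003  0.002 -1.   ] F [0.2 0.2 0.4] w 0.0088 q [-0.06 -0.11  2.31  0.    0.95 -1.34]
```

View pics/s5.png

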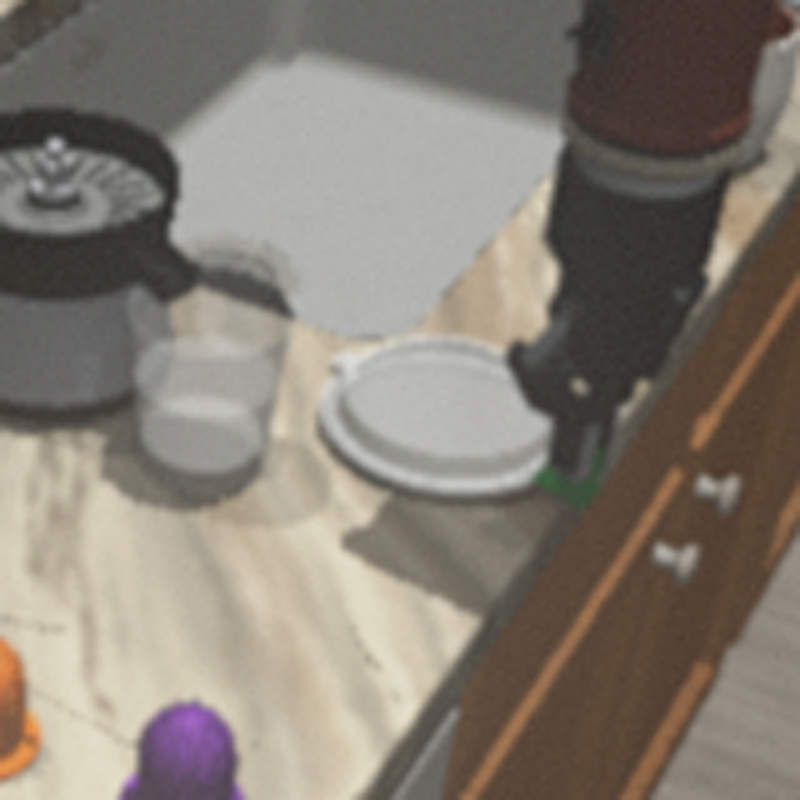

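The cover looks level on the worktop. Release it, then rise.

```bash
python3 -m creep '[[0.6,[0,0,0],0],[0.6,[0,0,0],0],[0.6,[0,0,0],0],[0.6,[0,0,0],0],[0.6,[0,0,-2],0],[0.6,[0,0,-5],0],[0.6,[0,0,-9],0],[0.6,[0,0,-13],0],[0.6,[0,0,-13],0]]'; python3 go.py
python3 - <<'E'
from h import *
p,d,K,T=snap("scene","s6"); crop(p,(410,190),100,4,"s6")
W=pts(d,K,T);x,y,z=W[...,0],W[...,1],W[...,2]
m=(z>.028)&(z<.042)&(abs(x-.45)<.05)&(abs(y-.035)<.05)
q=W[m];A=np.c_[q[:,:2],np.ones(len(q))];print(len(q),np.linalg.lstsq(A,q[:,2],rcond=None)[0],q.mean(0))
p,d,K,T=snap("top","t6"); crop(p,(430,215),80,5,"t6")
E
```

```text
time_s: 7.15
tool_pos: [0.3755, 0.0572, 0.1621]
eef_rot: [0.447, 3.099, 0.004]
force: [1.1, 0.2, 1.1]
gripper_width: 0.0338
t 7.15 tcp [0.3755 0.0572 0.1621] yaw 2.8551 tilt [ 0.011  0.001 -1.   ] F [1.1 0.2 1.1] w 0.0338 q [-0.06 -0.36  2.21  0.    1.28 -1.34]
640 [ 0.00980883 -0.02370644  0.02962768] [0.44519873 0.04103644 0.03302174]
```

View pics/s6.png

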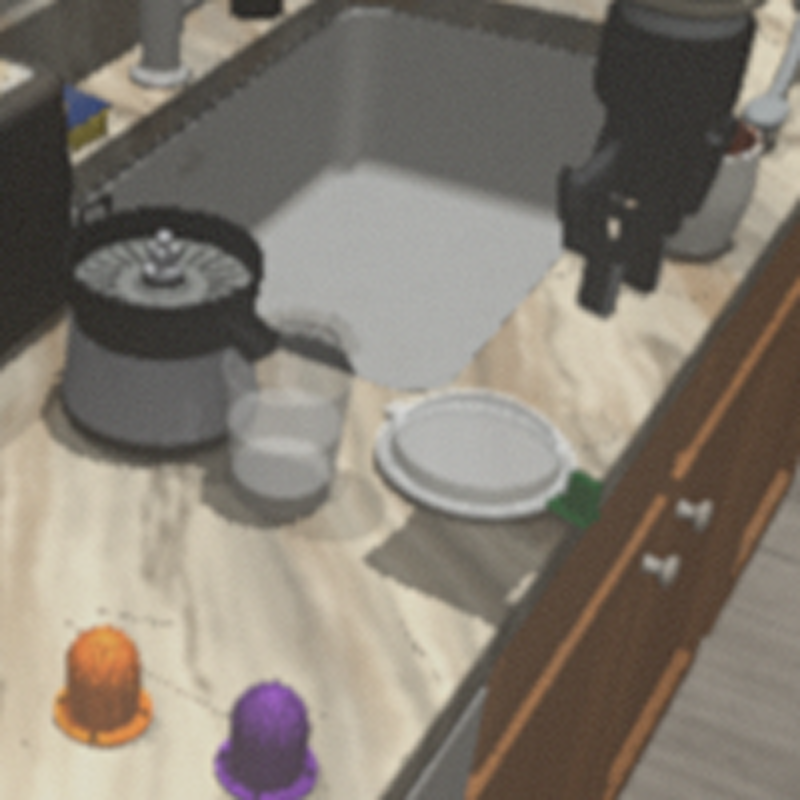

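View pics/t6.png

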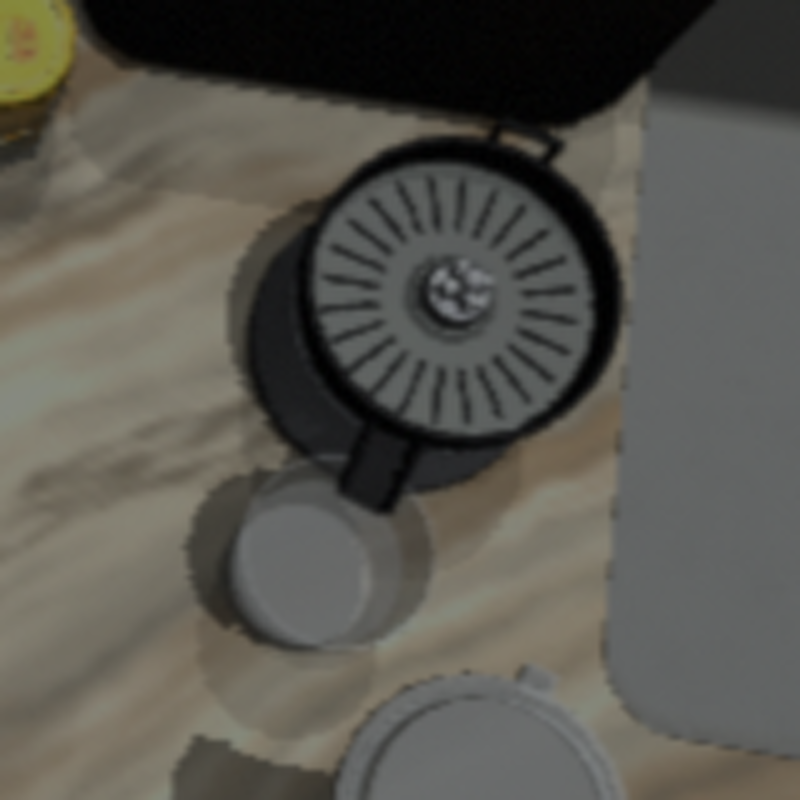

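Run:
```python
from h import *
p,d,K,T=load("t6.npz");W=pts(d,K,T)
a=cv2.resize(p[180:206,428:454,::-1],(390,390),interpolation=cv2.INTER_CUBIC);a=cv2.convertScaleAbs(a,alpha=1.3)
b=cv2.resize(p[225:255,291:321,::-1],(390,390),interpolation=cv2.INTER_CUBIC);b=cv2.convertScaleAbs(b,alpha=1.5)
cv2.imwrite("pics/z6.png",np.hstack([a,b]))
p2,d2,K2,T2=load("s6.npz")
a=cv2.resize(p2[140:165,338:363,::-1],(390,390),interpolation=cv2.INTER_CUBIC)
b=cv2.resize(p2[240:280,315:355,::-1],(390,390),interpolation=cv2.INTER_CUBIC)
cv2.imwrite("pics/zs6.png",np.hstack([a,b]))
from scipy.optimize import least_squares
for n in("t6","s6"):
    p,d,K,T=load(n+".npz");W=pts(d,K,T);x,y,z=W[...,0],W[...,1],W[...,2]
    R0=np.hypot(x-.6555,y-.098)
    m=(z>.117)&(z<.128)&(R0>.055)&(R0<.072)
    P=W[m]; r=least_squares(lambda c:np.hypot(*(P[:,:2]-c[:2]).T)-c[2],[.655,.098,.064],loss="soft_l1",f_scale=.001).x
    print(n,"rim mid",len(P),r,P[:,2].mean())
    m=(z>.107)&(R0<.02); P=W[m];print("shaft",len(P),P.mean(0),P.max(0))
    m=(z>.130)&(R0<.02); P=W[m];print("ball",len(P),P.mean(0),P.max(0))
```

```text
t6 rim mid 457 [0.65469395 0.09866989 0.06355365] 0.1211794228863295
shaft 126 [0.65206318 0.10041141 0.12128561] [0.66533717 0.11353597 0.13998359]
ball 20 [0.65448557 0.09893478 0.13625369] [0.66084523 0.10240441 0.13998359]
s6 rim mid 312 [0.65519412 0.09544045 0.06384684] 0.12136887434306359
shaft 101 [0.65291152 0.0991378  0.119829  ] [0.66929521 0.11015347 0.1380993 ]
ball 16 [0.65392046 0.09642106 0.13441672] [0.66097096 0.10174733 0.1380993 ]
```

View pics/z6.png

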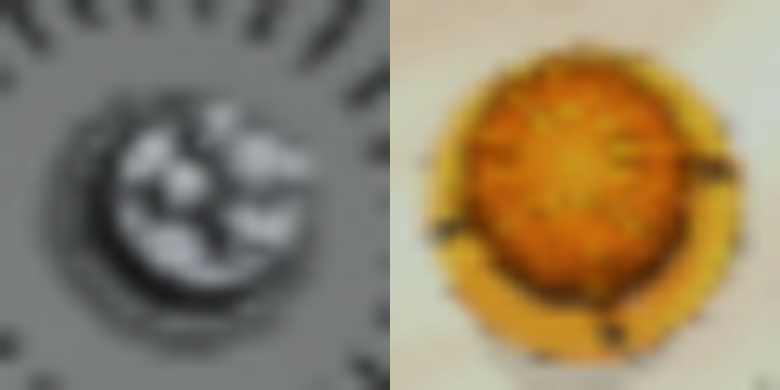

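View pics/zs6.png

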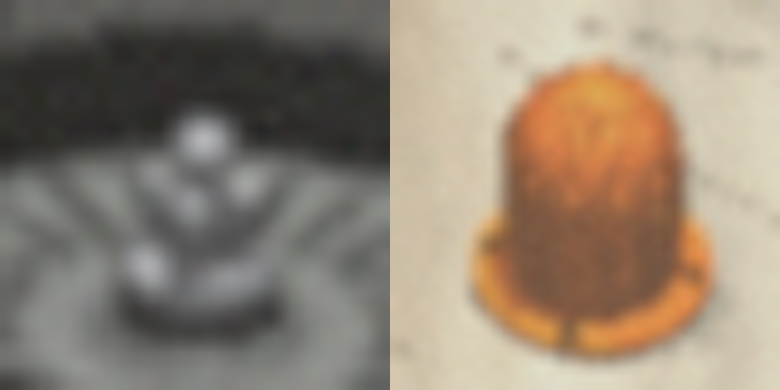

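```bash
cat > ov.py <<'E'
from h import *
import sys
C=np.array([.655,.0975])
rows=[]
for n,(u0,v0,s) in dict(t6=(428,180,26),s6=(337,140,26)).items():
    p,d,K,T=load(n+".npz");f=20
    # refine image axis: user offsets
    off=dict(t6=eval(sys.argv[1]),s6=eval(sys.argv[2]))[n]
    base=cv2.resize(p[v0:v0+s,u0:u0+s,::-1],None,fx=f,fy=f,interpolation=cv2.INTER_CUBIC);base=cv2.convertScaleAbs(base,alpha=1.2)
    im=base.copy()
    th=float(sys.argv[3])
    def pr(P): return ((proj(P,K,T)+off-[u0,v0]+.5)*f)
    def ring(z,r):
        a=np.linspace(0,6.28,60);return pr(np.c_[C[0]+r*np.cos(a),C[1]+r*np.sin(a),np.full(60,z)]).astype(int)
    for z,r,col in((.138,.002,(0,0,255)),(.114,.012,(255,255,0)),(.100,.05,(0,255,255)),(.128,.010,(0,255,0))):
        cv2.polylines(im,[ring(z,r)],True,col,1)
    for k in range(4):
        a=th+k*np.pi/2;e=np.array([np.cos(a),np.sin(a)]);nn=np.array([-e[1],e[0]])
        q=[C+.0048*e+.003*nn,C+.01*e+.003*nn,C+.01*e-.003*nn,C+.0048*e-.003*nn]
        cv2.polylines(im,[pr(np.array([[*x,.128] for x in q])).astype(int)],False,(0,0,255),2)
    rows.append(np.hstack([base,im])[:, :])
cv2.imwrite("pics/ov.png",cv2.resize(np.vstack(rows),(600,600)))
E
python3 ov.py "(0,0)" "(0,0)" -0.28
```

```text
(no output)
```

View pics/ov.png

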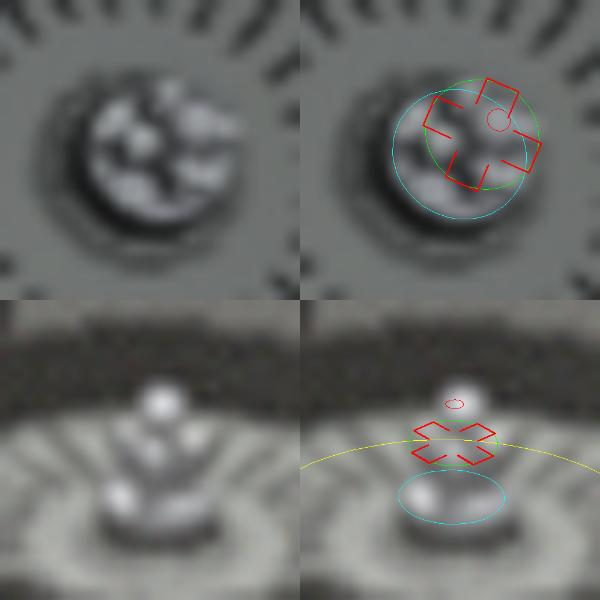

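```bash
python3 ov.py "(0,0.2)" "(0.6,-0.1)" 0.44
```

```text
(no output)
```

View pics/ov.png

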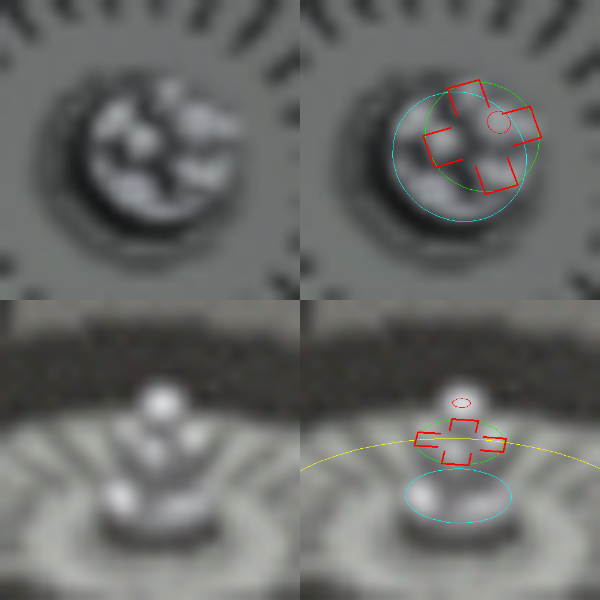

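```bash
cat >> h.py <<'E'
def unp(uv,z,K,T):
    uv=np.atleast_2d(uv);r=np.c_[(uv-[K[0,2],K[1,2]])/[K[0,0],K[1,1]],np.ones(len(uv))]@T[:3,:3].T
    return T[:3,3]+r*((z-T[2,3])/r[:,2])[:,None]
E
python3 - <<'E'
from h import *
from scipy.optimize import least_squares
for n,dots,(u0,v0),f in(("t6",[(60,230),(322,170),(222,332)],(291,225),13),("s6",[(102,242),(299,270),(178,333)],(315,240),9.75)):
    p,d,K,T=load(n+".npz");uv=np.array(dots)/f+[u0,v0]-.5
    X=unp(uv,.004,K,T)[:,:2]
    for c in([.5225,.366],[.5255,.3655],[.524,.3655]): print(n,c,[np.round((np.degrees(np.arctan2(*(x-c)[::-1])))%90,1) for x in X],np.hypot(*(X-c).T).round(4))
    hsv=cv2.cvtColor(p,cv2.COLOR_RGB2HSV);m=(cv2.inRange(hsv,(3,130,50),(25,255,255)));m=cv2.morphologyEx(m,cv2.MORPH_CLOSE,np.ones((3,3)))
    k,l,s,ce=cv2.connectedComponentsWithStats(m);i=min(range(1,k),key=lambda i:np.hypot(*(ce[i]-uv.mean(0))))
    cn=max(cv2.findContours((l==i).astype(np.uint8),0,1)[0],key=len)[:,0].astype(float)
    # model silhouette area: skirt r28 z 0..4 + body r19.5 to z ~45 + dome to 59
    a=np.linspace(0,6.283,90)
    def sil(c):
        P=[]
        for z,r in((0,.028),(.004,.028),(.02,.0195),(.035,.0195),(.045,.018),(.052,.0145),(.057,.008),(.059,.002)):
            P.append(np.c_[c[0]+r*np.cos(a),c[1]+r*np.sin(a),np.full(90,z)])
        h=cv2.convexHull(proj(np.vstack(P),K,T).astype(np.float32));return h
    hc=cn.astype(np.float32)
    P=W=pts(d,K,T)
    hullm=cv2.convexHull(hc)
    best=None
    def res(c):
        h=sil(c);return np.array([cv2.pointPolygonTest(h,(float(x),float(y)),True) for x,y in hullm[:,0]])+.3
    r=least_squares(res,[.524,.3655],diff_step=1e-3,loss="soft_l1",f_scale=.5);print(n,s[i],"sil fit",r.x,np.abs(r.fun).mean())
E
```

```text
t6 [0.5225, 0.366] [np.float64(12.7), np.float64(30.3), np.float64(30.3)] [0.0213 0.0263 0.0204]
t6 [0.5255, 0.3655] [np.float64(19.9), np.float64(24.8), np.float64(25.4)] [0.0226 0.0245 0.0228]
t6 [0.524, 0.3655] [np.float64(16.2), np.float64(27.9), np.float64(27.1)] [0.0221 0.0251 0.0214]
t6 [294 229  24  24 445] sil fit [0.52724486 0.36302195] 0.8005789028864264
s6 [0.5225, 0.366] [np.float64(5.7), np.float64(43.5), np.float64(13.6)] [0.0263 0.0221 0.017 ]
s6 [0.5255, 0.3655] [np.float64(7.7), np.float64(37.7), np.float64(22.3)] [0.0234 0.024  0.0184]
s6 [0.524, 0.3655] [np.float64(7.2), np.float64(40.0), np.float64(17.9)] [0.0248 0.0228 0.0179]
s6 [324 247  24  29 364] sil fit [0.52899975 0.35758915] 1.111042653004929
```

```bash
python3 - <<'E'
from h import *
from scipy.optimize import least_squares
for n,dots,(u0,v0),f in(("t6",[(60,230),(322,170),(222,332)],(291,225),13),("s6",[(102,242),(299,270),(178,333)],(315,240),9.75)):
    p,d,K,T=load(n+".npz");uv=np.array(dots)/f+[u0,v0]-.5
    X=unp(uv,.004,K,T)[:,:2]
    A=np.degrees(np.arctan2(*(X-[.525,.365]).T[::-1]));k=np.round((A-22)/90)
    r=least_squares(lambda q:(q[:2]+q[3]*np.c_[np.cos(q[2]+k*np.pi/2),np.sin(q[2]+k*np.pi/2)]-X).ravel(),[.525,.365,.4,.024]).x
    print(n,A,r,np.degrees(r[2]))
E
python3 go.py .525 .3645 .2
```

```text
t6 [ 108.28117931  -63.64025297 -155.23725125] [0.52674809 0.36494538 0.39409833 0.02356944] 22.58017081792547
s6 [   8.71080989 -142.51850595  110.34270386] [0.52753137 0.36015217 0.39419526 0.02329563] 22.58572493992254
t 7.25 tcp [0.3722 0.0573 0.1561] yaw 2.855 tilt [ 0.002  0.002 -1.   ] F [-0.3 -0.9 -1.1] w 0.034 q [-0.06 -0.35  2.21  0.    1.28 -1.34]
shift cm [-5.99 33.8  -4.31]
```

Both cameras agree that the cone's dots are at 22.6° and the splines are at about 25°, so I can keep the tool yaw between grasp and seat. Next: go to the cone.

```bash
python3 go.py .527 .363 .12; python3 -m creep '[[0.2,[-1.5,3.5,0],0],[0.2,[-2.5,7.2,0],0],[0.2,[-3.5,11,0],0],[0.2,[-4.5,15,0],0],[0.2,[-5,19,0],0],[0.2,[-5.8,23,0],0],[0.2,[-6.2,27,0.5],0],[0.2,[-6.2,31,2],0],[0.2,[-6.2,33.7,3.5],0],[0.2,[-6.2,33.7,3.6],0],[0.2,[-6.2,33.7,3.6],0]]'; python3 go.py .527 .363 .012;  python3 - <<'E'
from h import *
p,d,K,T=snap("scene","s7"); crop(p,(345,240),60,6,"s7")
E
```

```text
t 7.25 tcp [0.3722 0.0573 0.1561] yaw 2.855 tilt [ 0.002  0.002 -1.   ] F [-0.3 -0.9 -1.1] w 0.034 q [-0.06 -0.35  2.21  0.    1.28 -1.34]
shift cm [-6.21 33.69  3.69]
time_s: 8.17
tool_pos: [0.5242, 0.363, 0.116]
eef_rot: [-0.444, -3.106, 0.005]
force: [-0.8, -0.6, 0.2]
gripper_width: 0.0682
t 8.17 tcp [0.5242 0.363  0.116 ] yaw 2.8573 tilt [-0.005 -0.002 -1.   ] F [-0.8 -0.6  0.2] w 0.0682 q [ 0.48  0.35  1.59  0.    1.21 -0.8 ]
shift cm [-0.31  0.11 10.39]
```

View pics/s7.png

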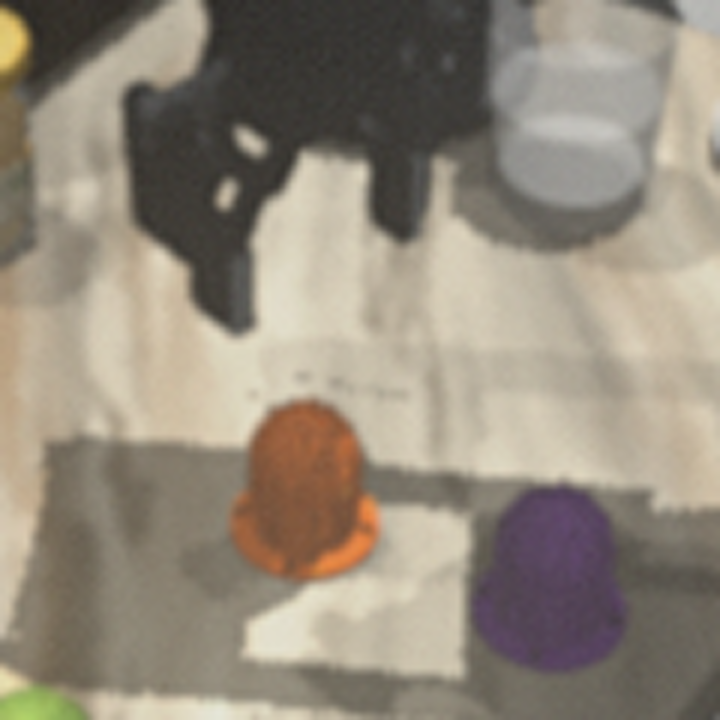

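The fingers straddle the orange cone. Next: descend and grip.

```bash
python3 -m creep '[[0.2,[-0.2,0.1,3],0],[0.2,[-0.2,0.1,6.5],0],[0.2,[-0.2,0.1,9],0],[0.2,[-0.2,0.1,10.4],0],[0.2,[-0.2,0.1,10.4],0],[0.2,[-0.2,0.1,10.4],0],[1,[-0.2,0.1,10.4],0],[1,[-0.2,0.1,10.4],0],[1,[-0.2,0.1,10.4],0],[1,[-0.2,0.1,10.4],0],[1,[-0.2,0.1,10.4],0]]' 60; python3 go.py;  python3 - <<'E'
from h import *
p,d,K,T=snap("scene","s8"); crop(p,(345,250),50,7,"s8")
E
```

```text
time_s: 9.13
tool_pos: [0.529, 0.3635, 0.0167]
eef_rot: [0.447, 3.108, 0.001]
force: [0.0, -1.0, 5.7]
gripper_width: 0.0372
t 9.13 tcp [0.529  0.3635 0.0167] yaw 2.8562 tilt [ 0.002  0.001 -1.   ] F [ 0.  -1.   5.7] w 0.0372 q [ 0.48  0.49  1.62 -0.    1.03 -0.81]
```

View pics/s8.png

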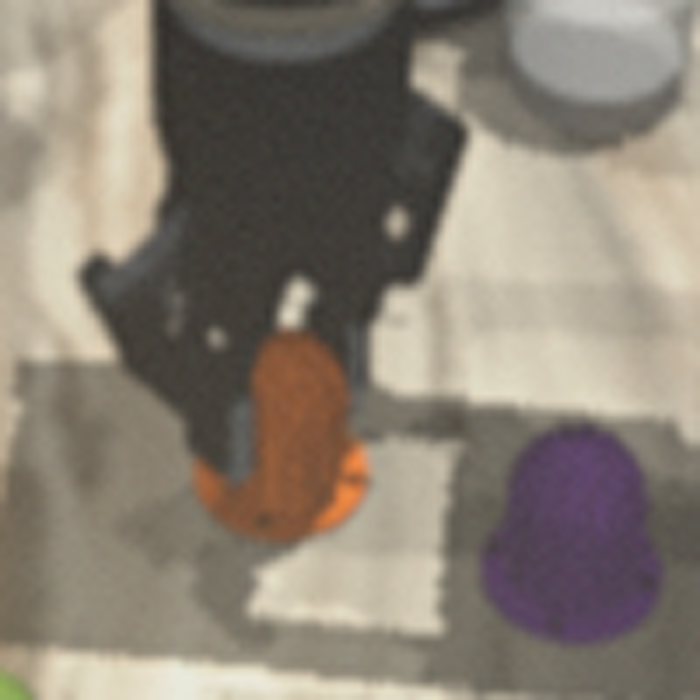

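```bash
python3 go.py .655 .097 .20
```

```text
t 9.18 tcp [0.529  0.3635 0.0167] yaw 2.8563 tilt [ 0.002  0.    -1.   ] F [-0.5 -0.2  7. ] w 0.0373 q [ 0.48  0.49  1.62 -0.    1.03 -0.81]
shift cm [-19.62 -22.01 -18.32]
```

```bash
python3 -m creep '[[1,[0,0,-3],0],[1,[0,0,-7],0],[1,[0,0,-11],0],[1,[-0.5,-0.6,-15],0],[1,[-2,-2.3,-18.3],0],[1,[-4.6,-5.2,-18.3],0],[1,[-7.2,-8.1,-18.3],0],[1,[-9.8,-11,-18.3],0],[1,[-12.4,-13.9,-18.3],0],[1,[-15,-16.8,-18.3],0],[1,[-17.6,-19.7,-18.3],0],[1,[-19.6,-22,-18.3],0]]'; python3 -m creep '[[1,[0,0,0],0],[1,[0,0,0],0]]'; python3 go.py .655 .097 .20;  python3 - <<'E'
from h import *
p,d,K,T=snap("scene","s9"); crop(p,(355,150),50,7,"s9")
p,d,K,T=snap("top","t9"); crop(p,(440,190),50,7,"t9")
E
```

```text
time_s: 10.18
tool_pos: [0.6561, 0.0942, 0.201]
eef_rot: [0.448, 3.106, 0.001]
force: [0.2, 0.0, -0.2]
gripper_width: 0.0368
time_s: 10.35
tool_pos: [0.6569, 0.0922, 0.2018]
eef_rot: [0.453, 3.104, 0.001]
force: [-0.4, 0.5, -0.9]
gripper_width: 0.0371
t 10.35 tcp [0.6569 0.0922 0.2018] yaw 2.8518 tilt [ 0.005 -0.    -1.   ] F [-0.4  0.5 -0.9] w 0.0371 q [ 0.02  0.33  1.45 -0.    1.36 -1.26]
shift cm [0.32 0.41 0.18]
```

View pics/s9.png

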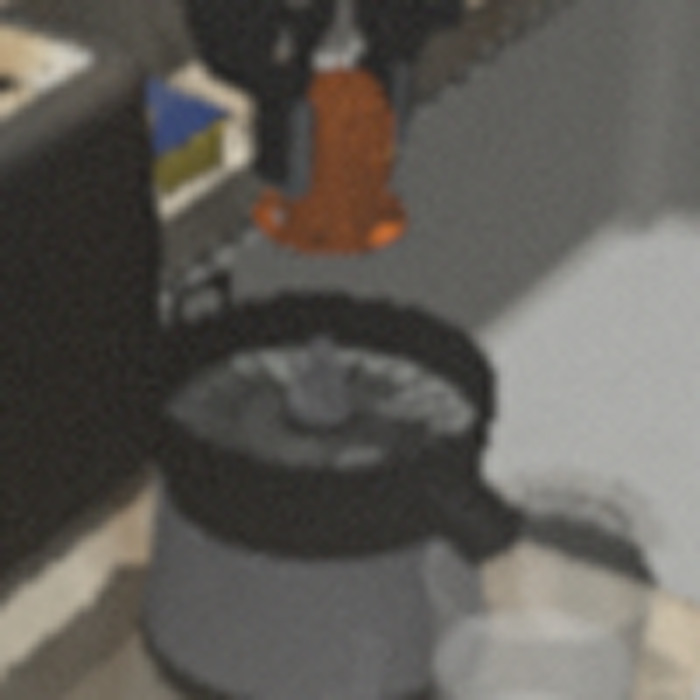

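View pics/t9.png

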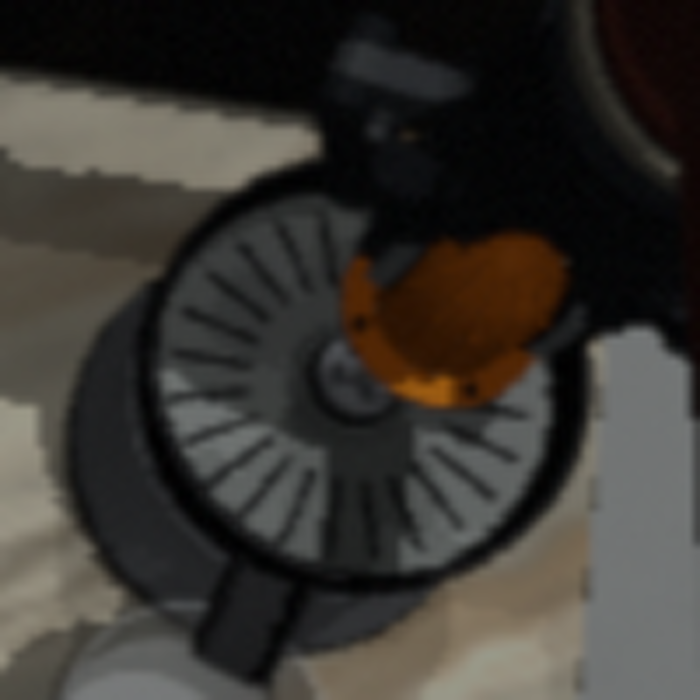

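Run:
```python
from h import *
p,d,K,T=load("t9.npz")
z=.2018-.0167+.004
uv=np.array([(362,322),(470,388)])/7+[390,140]-.5
X=unp(uv,z,K,T)[:,:2];print(X,np.hypot(*(X[0]-X[1])), .0235*2**.5)
m=X.mean(0);e=X[1]-X[0];
for s in(1,-1):
    c=m+s*np.array([-e[1],e[0]])/2;print(c,[np.degrees(np.arctan2(*(x-c)[::-1]))%90 for x in X])
# depth points of the skirt/cone
W=pts(d,K,T);hsv=cv2.cvtColor(p,cv2.COLOR_RGB2HSV);m=cv2.inRange(hsv,(3,130,30),(28,255,255))>0
x,y,zz=W[...,0],W[...,1],W[...,2];m&=(np.hypot(x-.655,y-.095)<.05)&(zz>.16)
q=W[m];print(len(q),q.min(0),q.max(0))
```

```text
[[0.64652433 0.11844286]
 [0.63295631 0.08800228]] 0.033327469737524165 0.033234018715767734
[0.65496061 0.09643855] [np.float64(20.976430523881163), np.float64(20.976430523881106)]
[0.62452003 0.11000658] [np.float64(20.97643052388111), np.float64(20.97643052388115)]
6630 [0.61117515 0.04521099 0.18437111] [0.6893308  0.14448557 0.58749398]
```

```bash
python3 go.py .6566 .0945 .175
```

```text
t 10.45 tcp [0.6558 0.0949 0.2015] yaw 2.8551 tilt [ 0.004  0.001 -1.   ] F [-0.3 -0.1 -1.1] w 0.0371 q [ 0.02  0.33  1.45  0.    1.36 -1.26]
shift cm [-0.08 -0.02  2.65]
```

```bash
python3 -m creep '[[1,[0,0,1],0],[1,[0,0,2],0],[1,[0,0,2],0],[1,[0,0,2],0],[1,[0,0,2],0],[1,[0,0,2],0]]'; python3 go.py;  python3 - <<'E'
from h import *
p,d,K,T=snap("top","t10"); crop(p,(440,190),35,11,"t10")
p,d,K,T=snap("scene","s10"); crop(p,(355,150),35,11,"s10")
E
python3 go.py
```

```text
time_s: 10.95
tool_pos: [0.656, 0.0954, 0.1817]
eef_rot: [0.447, 3.105, 0.002]
force: [0.5, -0.1, -1.4]
gripper_width: 0.0365
t 10.95 tcp [0.656  0.0954 0.1817] yaw 2.8557 tilt [ 0.004  0.001 -1.   ] F [ 0.5 -0.1 -1.4] w 0.0365 q [ 0.03  0.34  1.47  0.    1.32 -1.26]
t 11.05 tcp [0.6562 0.0951 0.1819] yaw 2.8553 tilt [ 0.005  0.001 -1.   ] F [ 0.1 -0.3 -0.3] w 0.037 q [ 0.02  0.34  1.47  0.    1.32 -1.26]
```

View pics/t10.png

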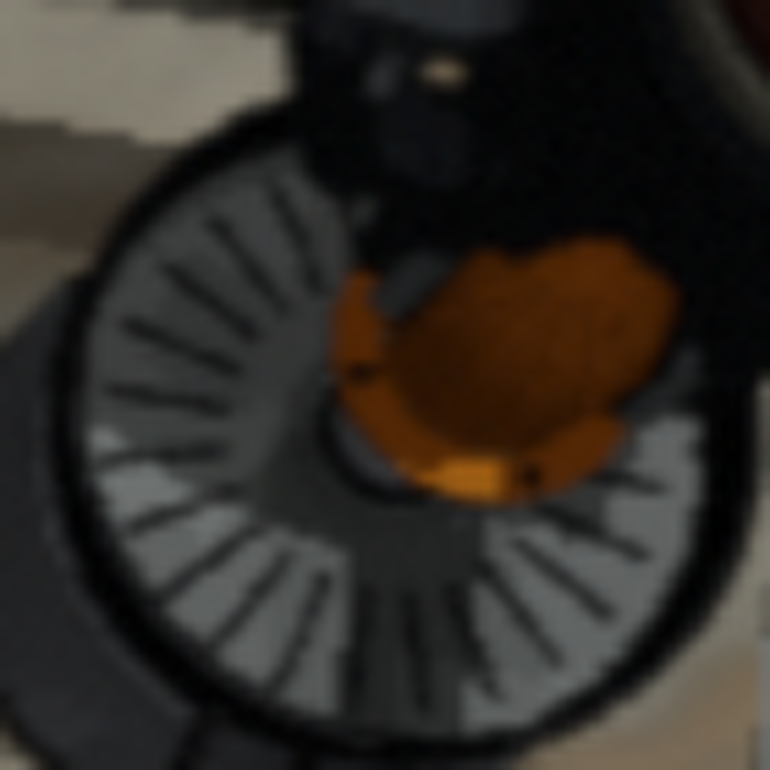

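View pics/s10.png

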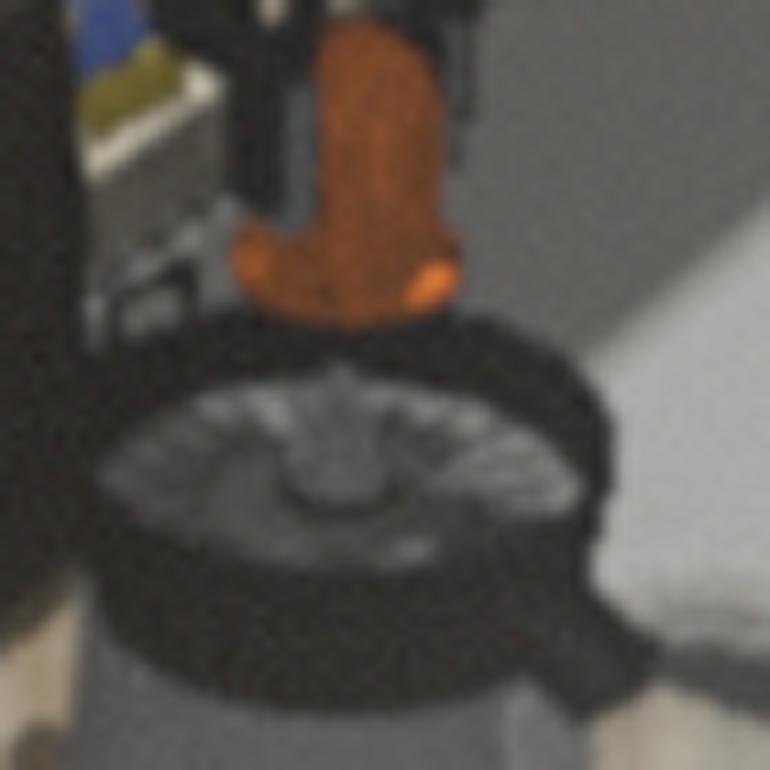

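Run:
```python
from h import *
from scipy.optimize import least_squares
tcp=np.array([.6561,.0952,.1818]);z0=tcp[2]-.0167
p,d,K,T=load("t10.npz")
uv=np.array([(362,370),(530,475)])/11+[405,155]-.5
X=unp(uv,z0+.004,K,T)[:,:2];e=X[1]-X[0];c=X.mean(0)+np.array([-e[1],e[0]])/2
print("top cone",c,np.hypot(*e),[np.degrees(np.arctan2(*(x-c)[::-1]))%90 for x in X])
tx=np.array([np.cos(2.8555),np.sin(2.8555)]);ty=np.array([tx[1],-tx[0]])
print("top: cone-tcp in tool",(c-tcp[:2])@tx,(c-tcp[:2])@ty," axis(top)-cone", np.array([.6547,.0987])-c)
p,d,K,T=load("s10.npz")
a=np.linspace(0,2*np.pi,180)
def ext(c):
    P=np.vstack([np.c_[c[0]+.028*np.cos(a),c[1]+.028*np.sin(a),np.full(180,z)] for z in(z0,z0+.004)])
    q=proj(P,K,T);return np.array([q[:,0].min(),q[:,0].max(),q[:,1].max()])
meas=np.array([233/11,460/11,328/11])+[320,320,115]-.5
r=least_squares(lambda c:ext(c)-meas,[.655,.095],diff_step=1e-4);print("scene cone",r.x,r.fun)
c=r.x;print("scene cone-tcp tool",(c-tcp[:2])@tx,(c-tcp[:2])@ty)
# scene: rim extents at z .122 outer r66
for n in("s6","t6"):
    p,d,K,T=load(n+".npz");print(n,"axis proj at z=.138,.114,.100:",proj([[.6547,.0955,.138],[.6547,.0955,.114],[.6547,.0955,.1]],K,T).round(2))
```

```text
top cone [0.6548641 0.0975645] 0.034038203323326646 [np.float64(20.43381255832965), np.float64(20.433812558329805)]
top: cone-tcp in tool 0.0018529404393703875 0.0019196132768587867  axis(top)-cone [-0.0001641  0.0011355]
scene cone [0.65431385 0.09500263] [-0.72981081  0.72519464 -0.06095718]
scene cone-tcp tool 0.00165785404249448 -0.0006934130847439562
s6 axis proj at z=.138,.114,.100: [[350.41 148.24]
 [350.14 156.27]
 [349.99 160.86]]
t6 axis proj at z=.138,.114,.100: [[445.71 190.2 ]
 [442.28 193.15]
 [440.37 194.8 ]]
```

Both cameras put the cone within 1 mm of the axis, with its dots at about 21° against splines at about 25°. Lower gently onto the pin.

```bash
python3 go.py .6564 .0960 .148; python3 -m creep '[[1,[0,0.1,1],0],[1,[0,0.1,1.8],0],[1,[0,0.1,2.4],0],[1,[0,0.1,2.8],0],[1,[0,0.1,3.1],0],[1,[0,0.1,3.4],0],[1,[0,0.1,3.4],0],[1,[0,0.1,3.4],0]]'; python3 go.py .6564 .0960 .144
```

```text
t 11.05 tcp [0.6562 0.0951 0.1819] yaw 2.8553 tilt [ 0.005  0.001 -1.   ] F [ 0.1 -0.3 -0.3] w 0.037 q [ 0.02  0.34  1.47  0.    1.32 -1.26]
shift cm [0.02 0.09 3.4 ]
time_s: 11.72
tool_pos: [0.6566, 0.0961, 0.1479]
eef_rot: [0.447, 3.105, 0.002]
force: [0.2, 0.3, -1.1]
gripper_width: 0.0373
t 11.72 tcp [0.6566 0.0961 0.1479] yaw 2.8553 tilt [ 0.005  0.001 -1.   ] F [ 0.2  0.3 -1.1] w 0.0373 q [ 0.03  0.37  1.5   0.    1.26 -1.26]
shift cm [ 0.02 -0.01  0.39]
```

```bash
python3 -m creep '[[1,[0,0,0.1],-2],[1,[0,0,0.2],-3],[1,[0,0,0.3],-3],[1,[0,0,0.45],-3],[1,[0,0,0.55],-3],[1,[0,0,0.65],-3],[1,[0,0,0.65],-3]]'; python3 go.py
```

```text
time_s: 12.3
tool_pos: [0.6568, 0.096, 0.1416]
eef_rot: [0.366, 3.115, 0.002]
force: [-0.2, -0.4, 2.3]
gripper_width: 0.0372
t 12.3 tcp [0.6568 0.096  0.1416] yaw 2.9074 tilt [ 0.005  0.001 -1.   ] F [-0.2 -0.4  2.3] w 0.0372 q [ 0.03  0.38  1.5   0.    1.25 -1.31]
```

```bash
python3 -m creep '[[1,[0,0,0.1],0],[1,[0,0,0.2],0],[1,[0,0,0.3],0],[1,[0,0,0.3],0]]'; python3 go.py
```

```text
time_s: 12.63
tool_pos: [0.657, 0.0961, 0.1389]
eef_rot: [0.366, 3.115, 0.002]
force: [-0.2, 0.1, 4.3]
gripper_width: 0.0372
t 12.63 tcp [0.657  0.0961 0.1389] yaw 2.9074 tilt [ 0.005  0.001 -1.   ] F [-0.2  0.1  4.3] w 0.0372 q [ 0.03  0.38  1.51  0.    1.25 -1.31]
```

Still on top of the splines, with light spring contact. Sweep the turn.

```bash
for i in 1; do python3 -m creep '[[1,[0,0,0],-2],[1,[0,0,0],-4],[1,[0,0,0],-5],[1,[0,0,0],-5]]'; python3 go.py; done; python3 -m creep '[[1,[0,0,0],-2],[1,[0,0,0],-4],[1,[0,0,0],-5],[1,[0,0,0],-5]]'; python3 go.py
```

```text
time_s: 12.97
tool_pos: [0.657, 0.0957, 0.139]
eef_rot: [0.23, 3.128, 0.001]
force: [-2.6, -2.4, 3.9]
gripper_width: 0.0372
t 12.97 tcp [0.657  0.0957 0.139 ] yaw 2.9948 tilt [ 0.006  0.    -1.   ] F [-2.6 -2.4  3.9] w 0.0372 q [ 0.03  0.38  1.51 -0.    1.25 -1.4 ]
time_s: 13.3
tool_pos: [0.6573, 0.0956, 0.1393]
eef_rot: [0.094, 3.134, 0.0]
force: [-1.3, -1.6, 4.3]
gripper_width: 0.0369
t 13.3 tcp [0.6573 0.0956 0.1393] yaw 3.0818 tilt [ 0.006 -0.    -1.   ] F [-1.3 -1.6  4.3] w 0.0369 q [ 0.03  0.38  1.51 -0.    1.25 -1.48]
```

Run:
```python
from h import *
from plant import get_obs
p,d,K,T=snap("top","t11"); crop(p,(440,190),30,13,"t11")
p,d,K,T=snap("scene","s11"); crop(p,(352,155),30,13,"s11")
a=cv2.imread("pics/t11.png");b=cv2.imread("pics/s11.png");cv2.imwrite("pics/m11.png",cv2.resize(np.hstack([a,b]),(800,400)))
print(np.round(get_obs()["moment"],3),np.round(get_obs()["force"],2))
```

```text
[-0.38   0.071 -0.091] [-1.08 -1.25  4.41]
```

View pics/m11.png

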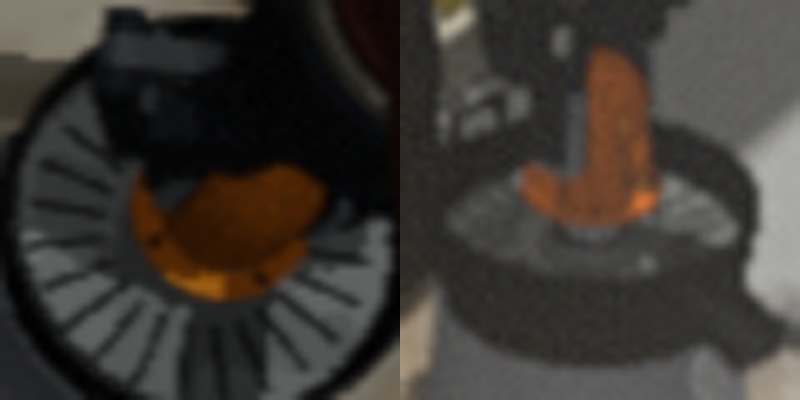

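Run:
```python
from h import *
from scipy.optimize import least_squares
p,d,K,T=load("t11.npz")
uv=np.array([(155,240),(262,278)])/400*60+[410,160]-.5
for z in (.125,.13):
    X=unp(uv,z,K,T)[:,:2];e=X[1]-X[0];c=X.mean(0)+np.array([-e[1],e[0]])/2
    print("top cone",c,np.hypot(*e),[np.degrees(np.arctan2(*(x-c)[::-1]))%90 for x in X])
for n in("t10","s10","t11","s11"):
    p,d,K,T=load(n+".npz");W=pts(d,K,T);hsv=cv2.cvtColor(p,cv2.COLOR_RGB2HSV);m=cv2.inRange(hsv,(3,130,30),(28,255,255))>0
    R0=np.hypot(W[...,0]-.655,W[...,1]-.097);q=W[m&(R0>.0215)&(R0<.032)&(W[...,2]<.25)];print(n,len(q),np.percentile(q[:,2],[10,25,50,75]).round(4))
p,d,K,T=load("s11.npz");b=cv2.resize(p[130:170,335:375,::-1],(600,600),interpolation=cv2.INTER_CUBIC);b=cv2.convertScaleAbs(b,alpha=1.3);cv2.imwrite("pics/s11b.png",b)
```

```text
top cone [0.6566762  0.09712546] 0.03408059243160106 [np.float64(33.95657885707344), np.float64(33.95657885707331)]
top cone [0.65512821 0.09843359] 0.03387238187713007 [np.float64(33.95657885707328), np.float64(33.95657885707331)]
t10 176 [0.1671 0.1678 0.1688 0.1703]
s10 60 [0.1674 0.1681 0.1702 0.1712]
t11 132 [0.1245 0.1257 0.1266 0.128 ]
s11 46 [0.1257 0.1263 0.1275 0.1284]
```

View pics/s11b.png

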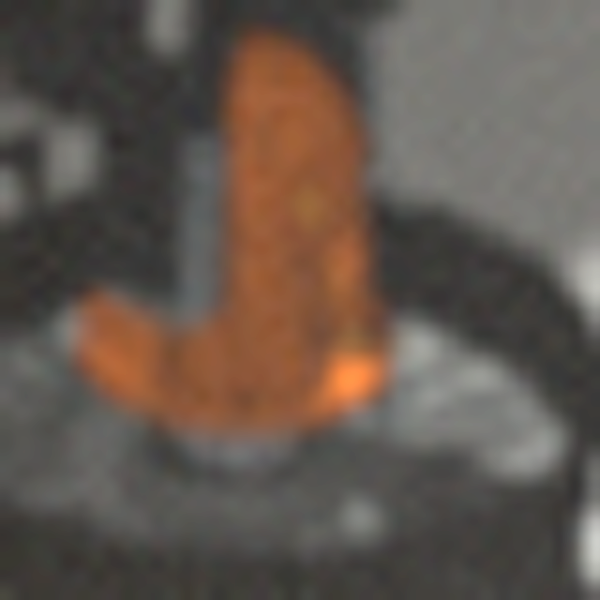

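```bash
sed -i 's/"w",/"M",np.round(o["moment"],3),"w",/' go.py; python3 -m creep '[[1,[0,0,0],1],[1,[0,0,0],3],[1,[0,0,0],4],[1,[0,0,0],4]]' >/dev/null; python3 go.py;python3 -m creep '[[1,[0,0,0],1],[1,[0,0,0],3],[1,[0,0,0],4],[1,[0,0,0],4]]' >/dev/null; python3 go.py; python3 -m creep '[[1,[0,0,0],1],[1,[0,0,0],3],[1,[0,0,0],4],[1,[0,0,0],4]]' >/dev/null; python3 go.py
```

```text
t 13.73 tcp [0.6574 0.0957 0.1394] yaw 3.0097 tilt [ 0.007  0.    -1.   ] F [-1.1 -0.1  4.4] M [-0.164  0.065 -0.041] w 0.0369 q [ 0.03  0.38  1.51 -0.    1.25 -1.41]
t 14.07 tcp [0.6576 0.0959 0.1395] yaw 2.9392 tilt [ 0.007  0.    -1.   ] F [ 0.6 -0.5  4.1] M [-0.087 -0.044  0.007] w 0.0369 q [ 0.03  0.38  1.51  0.    1.25 -1.34]
t 14.4 tcp [0.6571 0.0957 0.1385] yaw 2.8687 tilt [ 0.006  0.    -1.   ] F [ 1.4 -1.3 -0.8] M [-0.176 -0.12   0.029] w 0.0368 q [ 0.03  0.38  1.51 -0.    1.25 -1.27]
```

The vertical force dropped to zero at yaw 2.869, so it has meshed. Slide it down gently.

```bash
python3 -m creep '[[1,[0,0,0.1],0],[1,[0,0,0.2],0],[1,[0,0,0.3],0],[1,[0,0,0.3],0]]' >/dev/null; python3 go.py
```

```text
t 14.73 tcp [0.6567 0.0956 0.1348] yaw 2.8688 tilt [ 0.005 -0.    -1.   ] F [-0.4 -1.  -1.6] M [-0.316 -0.153 -0.043] w 0.0371 q [ 0.03  0.39  1.51 -0.    1.24 -1.27]
```

```bash
python3 -m creep '[[1,[0,0,0.15],0],[1,[0,0,0.3],0],[1,[0,0,0.45],0],[1,[0,0,0.45],0],[1,[0,0,0.45],0]]' >/dev/null; python3 go.py
```

```text
t 15.15 tcp [0.6568 0.0956 0.1303] yaw 2.8688 tilt [ 0.005 -0.    -1.   ] F [ 0.7 -2.3  1. ] M [-0.361 -0.08   0.008] w 0.0369 q [ 0.03  0.39  1.51 -0.    1.24 -1.27]
```

```bash
python3 -m creep '[[1,[0,0,0.1],0],[1,[0,0,0.2],0],[1,[0,0,0.3],0],[1,[0,0,0.3],0]]' >/dev/null; python3 go.py;  python3 -m creep '[[1,[0,0,0.1],0],[1,[0,0,0.2],0],[1,[0,0,0.3],0],[1,[0,0,0.3],0]]' >/dev/null; python3 go.py
```

```text
t 15.48 tcp [0.657  0.0955 0.1276] yaw 2.8688 tilt [ 0.005 -0.    -1.   ] F [-1.5 -1.6  3.8] M [-0.339  0.111 -0.021] w 0.037 q [ 0.03  0.39  1.51 -0.    1.23 -1.27]
t 15.82 tcp [0.6571 0.0955 0.1249] yaw 2.8689 tilt [ 0.005 -0.    -1.   ] F [-2.2 -1.9  7. ] M [-0.382  0.336  0.018] w 0.0371 q [ 0.03  0.4   1.52 -0.    1.23 -1.27]
```

```bash
python3 -m creep '[[1,[0,0,0.1],0],[1,[0,0,0.2],0],[1,[0,0,0.2],0],[1,[0,0,0.2],0]]' >/dev/null; python3 go.py;  python3 -m creep '[[1,[0,0,0.1],0],[1,[0,0,0.2],0],[1,[0,0,0.2],0],[1,[0,0,0.2],0]]' >/dev/null; python3 go.py
```

```text
t 16.15 tcp [0.6572 0.0955 0.1241] yaw 2.869 tilt [ 0.006 -0.    -1.   ] F [-3.8 -2.4  9.6] M [-0.364  0.614 -0.032] w 0.0372 q [ 0.03  0.4   1.52 -0.    1.22 -1.27]
t 16.48 tcp [0.6575 0.0955 0.1241] yaw 2.869 tilt [ 0.007 -0.001 -1.   ] F [-6.6 -2.5 13.2] M [-0.442  1.057 -0.062] w 0.0371 q [ 0.03  0.4   1.52 -0.    1.22 -1.27]
```

The shaft is at its stop: z stays fixed while the force climbs to 13 N. A last look before handing in.

```bash
python3 - <<'E'
from h import *
p,d,K,T=snap("scene","s12"); crop(p,(385,190),75,5,"s12")
for n in("s12",):
    W=pts(d,K,T);hsv=cv2.cvtColor(p,cv2.COLOR_RGB2HSV);m=cv2.inRange(hsv,(3,130,30),(28,255,255))>0
    R0=np.hypot(W[...,0]-.655,W[...,1]-.097);q=W[m&(R0>.0215)&(R0<.032)&(W[...,2]<.25)];print(n,len(q),np.percentile(q[:,2],[10,25,50,75]).round(4))
    x,y,z=W[...,0],W[...,1],W[...,2]
    c=W[(z>.028)&(z<.042)&(abs(x-.45)<.05)&(abs(y-.035)<.05)];print("cover",np.linalg.lstsq(np.c_[c[:,:2],np.ones(len(c))],c[:,2],rcond=None)[0])
E
python3 go.py
```

```text
s12 53 [0.1105 0.1115 0.1127 0.1136]
cover [ 0.00496044 -0.03070943  0.03202351]
t 16.53 tcp [0.6574 0.0955 0.1241] yaw 2.8691 tilt [ 0.007 -0.001 -1.   ] F [-5.8 -2.2 12.6] M [-0.409  0.974 -0.005] w 0.0375 q [ 0.03  0.4   1.52 -0.    1.22 -1.27]
```

View pics/s12.png

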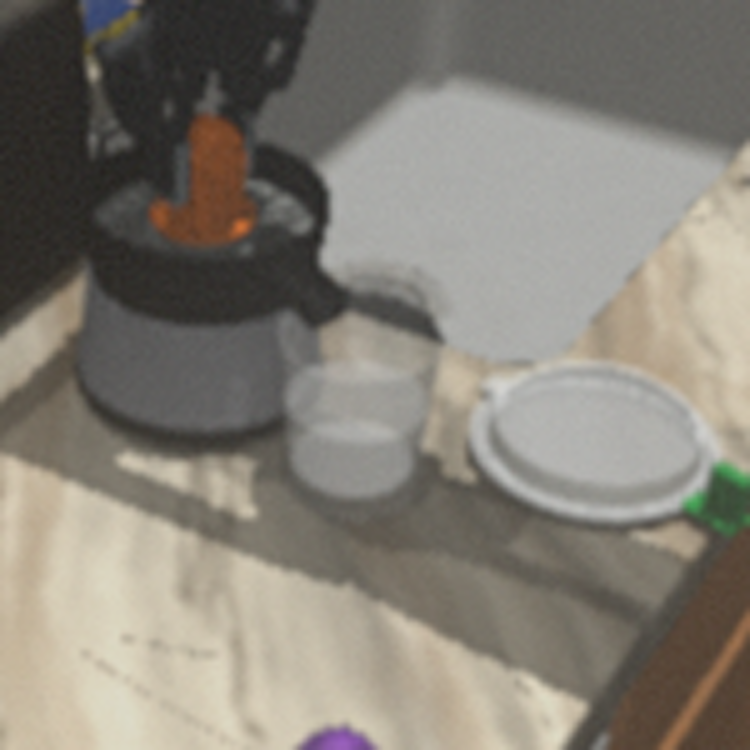

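The cone sits deep in the collector with its skirt top at 0.112 m, so the underside is at 0.108 m, which is home with the shaft fully down. The cover is level and the glass is in place.

```bash
python3 -c "
from plant import *
print(finish_job())"; python3 go.py
```

```text
the job is handed in; nothing more can be done
None
the job is handed in; nothing more can be done
```

The job is handed in at about 16.5 s of the 58 s allowed, with the cone home on the shaft and held pressed against the stop. `finish_job()` gives no verdict, so this rests on my own last checks.

- **Cover:** I tipped it about 0.3 rad by its green tab, drew it out of the catch, and stood it on the worktop at about (0.45, 0.035). It is let go, about 0.2 m from the press's axis, and the last depth fit showed it level to about 0.03 rad.
- **Cone:** I set the orange cone on the pin, but it first came to rest on top of the splines. My first turn was the wrong way. Turning back under 4–5 N, it meshed at a cone angle of about 22° and slid down freely.
- **Final press:** At hand-in the tool was at z = 0.124 m, no longer moving down as the push rose to about 13 N. The cone's underside measured about 0.108 m, the height expected with the shaft at its 6 mm stop. The jaws were at 37 mm with the grip set at 60 N.

Two readings were not clean. The two cameras disagreed by about 3 mm in y, so I aligned the cone to the shaft within each camera's own view. A side force of about 6 N also remained while pressing; the tool was upright within 0.01 rad. The glass looked undisturbed in the last picture; I did not re-check the lemon, lime, honey and salt.

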